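# Reach the dip behind the condiments

### The job

The ramekin of red dip is wanted, but it stands at the back of the black condiment tray behind a row of two sauce bottles and a dark shaker. First move those three across to the empty steel tray, next stand the red dip in the middle of the white plate, and only then put the three back in the black tray, each upright on the very spot where it stood. Tip nothing over, and leave the empty ramekin, the timer and the bench scraper where they are.

Things in the scene. Friction and masses are not known exactly. Their poses are not given: they have to be found in the camera images.
- red_bottle: red glass sauce bottle, 41 mm diameter, 154 mm tall, screw cap 22 mm in diameter from 132 to 154 mm above its foot (easy to pinch from above), about 0.2 kg; loose; on its slightly rounded foot it may settle about 0.05 rad off upright. Origin: centre of its underside, z up. White cap. Stands in the front row of the black tray (bottles at the back of the table are mere background).
- green_bottle: green glass sauce bottle, 41 mm diameter, 154 mm tall, screw cap 22 mm in diameter from 132 to 154 mm above its foot (easy to pinch from above), about 0.2 kg; loose; on its slightly rounded foot it may settle about 0.05 rad off upright. Origin: centre of its underside, z up. Black cap. Stands in the front row of the black tray (bottles at the back of the table are mere background).
- dark_shaker: dark grey shaker with a pale domed cap, 42 mm diameter, 84 mm tall, straight glass up to 60 mm (grasp there), about 0.11 kg; loose. Origin: centre of its underside, z up. Stands in the front row of the black tray; the three front things are about 75 mm apart centre to centre, in any order, about 63 mm nearer the robot than the ramekins' row.
- red_ramekin: white ramekin (small round dip cup, 65 mm diameter at the rim, 54 mm at the foot, 37 mm high, walls widening upward, stiff, about 0.09 kg) filled with red dip (rigid); loose, the thing to fetch. Origin: centre of its underside, z up. Stands in the back row of the black tray, about 100 mm beside the empty ramekin.
- empty_ramekin: white empty ramekin (small round dip cup, 65 mm diameter at the rim, 54 mm at the foot, 37 mm high, walls widening upward, stiff, about 0.09 kg); loose, must stay where it is. Origin: centre of its underside.
- condiment_tray: black tray, 140 x 240 mm outside, walls 4 mm thick and 12 mm high with a 6 mm rolled rim whose top is 15 mm up, floor top 4 mm above the table; fixed, empty space inside 132 x 232 mm. Origin: centre of its underside; x along its 140 mm side (away from the robot, give or take 0.2 rad), y along its 240 mm side. It lies to the robot's left or right.
- steel_tray: bright steel tray, 140 x 240 mm outside, walls 4 mm thick and 12 mm high with a 6 mm rolled rim whose top is 15 mm up, floor top 4 mm above the table; fixed, empty space inside 132 x 232 mm. Origin: centre of its underside; x along its 140 mm side (away from the robot, give or take 0.2 rad), y along its 240 mm side. It lies to the robot's left or right, whichever side the black tray does not; empty at the start, the side area.
- serving_plate: white round side plate, 155 mm diameter, rim 17 mm high, flat well about 110 mm across whose top is 7 mm above the table; fixed. Origin: centre of its underside. Lies between the robot and the trays.
- timer: small white kitchen timer standing on edge, 22 x 64 x 62 mm, loose, at the left of the table; bystander. Origin: centre of its underside.
- scraper: bench scraper lying flat (steel blade, wooden grip), 92 x 123 x 16 mm, loose, at the right of the table; bystander. Origin: centre of its underside.
Not all that is in view belongs to the job. Of the things that look like the green_bottle, the smallest one is meant.

How it is judged:
On the way, in this order (a step that is already met when the one before it is completed fails the run):
1. both bottles and the shaker stand upright on the steel tray's floor, released, while the red dip is still in its place (x of red_bottle in the frame of steel_tray between -0.062 and 0.062 m and y of red_bottle in the frame of steel_tray between -0.112 and 0.112 m and z of red_bottle in the frame of steel_tray between -0.001 and 0.009 m and angle between each of red_bottle, green_bottle, dark_shaker's own z axis and vertical below 0.17 rad and linear speed of each of red_bottle, green_bottle, dark_shaker below 0.03 m/s and contact force between the fingers and red_bottle below 0.1 N and x of green_bottle in the frame of steel_tray between -0.062 and 0.062 m and y of green_bottle in the frame of steel_tray between -0.112 and 0.112 m and z of green_bottle in the frame of steel_tray between -0.001 and 0.009 m and contact force between the fingers and green_bottle below 0.1 N and x of dark_shaker in the frame of steel_tray between -0.062 and 0.062 m and y of dark_shaker in the frame of steel_tray between -0.112 and 0.112 m and z of dark_shaker in the frame of steel_tray between -0.001 and 0.009 m and contact force between the fingers and dark_shaker below 0.1 N and distance of red_ramekin from where it was at the start of the episode below 0.02 m), for 0.2 s.
2. the red dip stands released in the middle of the plate (within 15 mm) while the bottles and the shaker still stand on the steel tray (horizontal distance between red_ramekin and serving_plate below 0.015 m and z of red_ramekin in the frame of serving_plate between 0.003 and 0.013 m and angle between each of red_ramekin, red_bottle, green_bottle, dark_shaker's own z axis and vertical below 0.17 rad and linear speed of each of red_ramekin, red_bottle, green_bottle, dark_shaker below 0.03 m/s and contact force between the fingers and red_ramekin below 0.1 N and x of red_bottle in the frame of steel_tray between -0.062 and 0.062 m and y of red_bottle in the frame of steel_tray between -0.112 and 0.112 m and z of red_bottle in the frame of steel_tray between -0.001 and 0.009 m and contact force between the fingers and red_bottle below 0.1 N and x of green_bottle in the frame of steel_tray between -0.062 and 0.062 m and y of green_bottle in the frame of steel_tray between -0.112 and 0.112 m and z of green_bottle in the frame of steel_tray between -0.001 and 0.009 m and contact force between the fingers and green_bottle below 0.1 N and x of dark_shaker in the frame of steel_tray between -0.062 and 0.062 m and y of dark_shaker in the frame of steel_tray between -0.112 and 0.112 m and z of dark_shaker in the frame of steel_tray between -0.001 and 0.009 m and contact force between the fingers and dark_shaker below 0.1 N), for 0.2 s.
At the end, for the whole second after the job is handed in: The red dip stands upright on the plate within 15 mm of its centre; both bottles and the shaker stand upright in the black tray, each within 15 mm of where it stood at the start; the empty ramekin is within 20 mm of its place; all released and at rest (horizontal distance between red_ramekin and serving_plate below 0.015 m and z of red_ramekin in the frame of serving_plate between 0.003 and 0.013 m and angle between each of red_ramekin, red_bottle, green_bottle, dark_shaker's own z axis and vertical below 0.17 rad and linear speed of each of red_ramekin, red_bottle, green_bottle, dark_shaker below 0.03 m/s and contact force between the fingers and red_ramekin below 0.1 N and distance of each of red_bottle, green_bottle, dark_shaker from where it was at the start of the episode below 0.015 m and contact force between the fingers and red_bottle below 0.1 N and contact force between the fingers and green_bottle below 0.1 N and contact force between the fingers and dark_shaker below 0.1 N and distance of empty_ramekin from where it was at the start of the episode below 0.02 m); the robot touches nothing.
It fails at once if the empty ramekin is shifted by over 20 mm or tipped (distance of empty_ramekin from where it was at the start of the episode above 0.02 m or angle between empty_ramekin's own z axis and vertical above 0.3 rad).
It fails at once if the timer is shifted by over 20 mm or tipped (distance of timer from where it was at the start of the episode above 0.02 m or angle between timer's own z axis and vertical above 0.3 rad).
It fails at once if the bench scraper is shifted by over 20 mm (distance of scraper from where it was at the start of the episode above 0.02 m).
It fails at once if a bottle, the shaker or the red dip tips by over 0.6 rad (angle between any of red_bottle, green_bottle, dark_shaker, red_ramekin's own z axis and vertical above 0.6 rad).
It also fails if it takes over 150 s, if anything falls off the work surface, if the arm or the gripper's body presses on something with over 40 N, if the wrist force passes 120 N, or if a joint passes its speed limit or range.

### The arm

A 7-joint arm with a two-finger parallel gripper is mounted at the origin on a cart in front of the work surface, level with it; the furniture and walls round the work are solid. World frame = base frame: x ahead of the robot, y to its left, z up, the work surface at z = 0. Lengths are in m, angles in rad, forces in N, time in s.
With the tool pointing down it reaches from about 0.4 to 0.85 m from the base axis. Payload 10.4 kg.
Tool frame: the origin (TCP) lies at the very end of the fingers, on their centre line; the grasp point (between the pads) lies 19 mm behind it; y points along the fingers, z is the direction in which the jaws open and shut, and the axes are right-handed (so a half turn about y gives the same grasp; the last joint's range is limited). The gripper opens to 87 mm and grips with 3 to 60 N. Pads are 19 mm wide; open, the fingers measure 117 mm over their backs; the gripper's body (75 mm by 190 mm) begins 51 mm behind the grasp point.
Start: joints at [-1.366, 0.332, -0.065, 1.46, 0.022, 1.35, -0.088], TCP at [0.141, 0.609, 0.223] pointing down, gripper open.
Joint ranges: [-2.6, 2.6], [-0.5, 2.12], [-1.47, 1.34], [0.16, 2.42], [-1.27, 4.41], [0.06, 2.06], [-2.6, 2.6]. Speed limits (rad/s): [2.22, 2.22, 2.79, 2.79, 3.14, 3.14, 3.14].

### API

Orientations are given as a unit quaternion [x, y, z, w].
In Python, from plant import env gives the robot as it stands. The module is installed in compiled form; this text tells all that it offers.
- The arm moves only by the tool step_arm, never from a script. Its argument "steps" is a list of rows, each an object of numbers: "tx", "ty", "tz": the shift along the world's x, y, z in m; "roll": the turn about the world's z in rad. In form: [{"tx": .., "ty": .., "tz": .., "roll": ..}, ...]. A call has 1 to 8 rows; each row is the pose to reach, as a shift and turn from the pose commanded when the call began; what a row does not reach only later rows make up. A row lasts 1/8 s, in which the tool goes at most 62.5 mm and 10.7 degrees, less where a joint would pass 70% of its speed; a pose out of reach is approached as far as the arm can. A call with a gripper value outside its range is refused whole. "gripper" is the opening in per cent of the stroke, from 0 (shut) to 100 (fully open), set as the call begins (left out, the last holds). The fingers move at their own pace and stop on an object; the grip force is fixed at half the most. Time passes only in rows, so rows that repeat a pose let the fingers close. It gives the time, the measured TCP pose, the force and the opening at its end, in the units of the state.
- env.get_obs(): the state, without advancing time (a new reading comes with each control period).
- env.grab_frame(name): name is "scene" or "top"; returns a dict with "color" (420x560x3 uint8, red, green, blue), "mtx" (3x3 intrinsics, pixels), "dist" ([k1, k2, p1, p2, k3] as OpenCV has them; the pictures are not rectified), "rvec" (rotation vector, rad) and "tvec" (3), from world to camera coordinates, as OpenCV has them. Camera axes: x right, y down, z forward; pixel columns grow to the right and rows downward; lengths in m; the calibration is good to about 2 mm. A picture is of the moment at which its call begins. There is no depth.
- env.hand_in(): hands the job in, once; it reports no verdict.
Trained networks look in a picture, given as the dict that the camera call returned (one of the last four; its "shot" number tells which), for a name from the list of things; names that differ only in an ending like _2 or _b are one class to them, and where a whole thing is asked for, a point or a joint stands for the part that bears it (a point fixed in the world has none). Each returns a list of dicts, best first, with "conf" (0 to 1); they miss things now and then, are a little off and sometimes report something else, mostly with a low value. They report only what shows in the picture. A call takes as long as a camera call. They do not tell look-alikes from the thing itself.
- env.find_in(thing, picture): "bbox" ([centre column, centre row, width, height] in pixels, round what is visible of it).
- env.cut_out(thing, picture): "mask" (420x560 bool, what is visible of it) and "bbox" ([centre column, centre row, width, height] in pixels, round what is visible of it).
The state is a dict: "t": time; "joint_pos": joint angles; "joint_velocities": joint speeds; "effort": joint torques, N m; "eef_pos": TCP position; "ee_rot": TCP orientation; "force": force on the tool from outside, world axes, zero at the start; "torque": the same for the moment, N m; "finger_gap": opening from 0.0 (shut) to 1.0 (fully open).
Only numpy, scipy, OpenCV 4.12 (cv2) and the standard library are available. Lean on these libraries where they do the work, as an engineer would, in place of code of your own. Each camera call takes 0.05 s, during which the arm holds its last target.

## Working session

There is one attempt and no reset: what is moved stays moved. The work goes in short steps, Python scripts to look and compute and a tool call to move; the robot and the scene stay as the last step left them, time stands still between calls to the robot, and variables do not carry over. Pictures are saved under pics/ and viewed, and the job is handed in when it is done.

Besides the shell and the picture viewer there is one more tool, called after "Request:" by a JSON object that holds its "method" and its "body", one argument or row to a line. step_arm: Moves the arm, as the interface text tells. Its arguments: {"type":"object","properties":{"steps":{"type":"array"},"gripper":{"type":"number"}},"required":["steps"]}

```bash
mkdir -p pics
cat > h.py <<'E'
import numpy as np, cv2
from plant import env
def grab(n,save=None):
    p=env.grab_frame(n)
    if save: cv2.imwrite('pics/'+save+'.png',p['color'][:,:,::-1])
    return p
def ray(p,uv):
    K=np.array(p['mtx']);d=np.array(p['dist'])
    x=cv2.undistortPoints(np.array(uv,float).reshape(-1,1,2),K,d).reshape(-1,2)
    R=cv2.Rodrigues(np.array(p['rvec'],float))[0];t=np.array(p['tvec'],float).ravel()
    c=-R.T@t
    return c,np.c_[x,np.ones(len(x))]@R
def onz(p,uv,z):
    c,r=ray(p,uv)
    return c+r*((z-c[2])/r[:,2])[:,None]
def proj(p,X):
    return cv2.projectPoints(np.array(X,float).reshape(-1,1,3),np.array(p['rvec'],float),np.array(p['tvec'],float),np.array(p['mtx']),np.array(p['dist']))[0].reshape(-1,2)
E
python3 - <<'E'
from h import *
o=env.get_obs()
for k in o: print(k,np.round(o[k],3))
for n in('top','scene'):
    p=grab(n,n+'0')
    print(n,ray(p,[[280,210]]))
    for t in ['red_bottle','green_bottle','dark_shaker','red_ramekin','empty_ramekin','condiment_tray','steel_tray','serving_plate','timer','scraper']:
        print(t,[(np.round(d['bbox'],1).tolist(),round(d['conf'],2)) for d in env.find_in(t,p)])
E
```

```text
t 0.0
joint_pos [-1.366  0.333 -0.065  1.461  0.022  1.35  -0.088]
joint_velocities [ 0.001 -0.001 -0.    -0.002  0.    -0.     0.001]
effort [-1.0000e-03 -6.2326e+01  2.4000e-02 -3.8989e+01 -6.2000e-02  4.0000e-02
  0.0000e+00]
eef_pos [0.141 0.608 0.222]
ee_rot [ 0.703 -0.08   0.08  -0.702]
force [ 0.645  0.597 -0.056]
torque [ 0.042 -0.009 -0.046]
finger_gap 0.997
top (array([ 0.51012321, -0.13017672,  0.97896153]), array([[ 0.06250187,  0.01931616, -0.99787938]]))
red_bottle [([151.5, 200.6, 35.6, 18.1], 0.52)]
green_bottle [([154.5, 202.0, 32.0, 22.4], 0.92), ([166.3, 123.9, 45.4, 39.9], 0.68), ([177.0, 259.9, 45.8, 22.7], 0.6)]
dark_shaker [([222.2, 215.2, 18.7, 15.7], 0.8), ([217.2, 187.4, 28.5, 24.4], 0.27)]
red_ramekin [([217.1, 185.4, 26.5, 23.2], 0.65)]
empty_ramekin [([175.1, 179.4, 29.4, 25.8], 0.87), ([417.4, 206.7, 56.6, 48.0], 0.46)]
condiment_tray [([195.2, 192.1, 101.9, 77.2], 0.73), ([185.9, 209.4, 27.8, 17.6], 0.49)]
steel_tray [([322.9, 195.7, 101.8, 58.0], 0.92)]
serving_plate [([314.8, 273.5, 64.8, 65.4], 0.85)]
timer [([143.2, 276.4, 32.3, 13.5], 0.8), ([196.0
[... 180 characters left out ...]
red_bottle [([236.2, 158.7, 15.3, 48.6], 0.67), ([252.2, 155.4, 21.9, 17.9], 0.43)]
green_bottle [([282.5, 116.5, 22.7, 61.9], 0.88), ([223.4, 141.3, 13.6, 52.3], 0.86), ([195.6, 170.4, 23.7, 65.1], 0.57)]
dark_shaker [([248.4, 185.2, 12.1, 31.2], 0.96), ([236.4, 156.6, 13.0, 47.2], 0.52)]
red_ramekin [([265.8, 177.1, 22.2, 17.2], 0.76)]
empty_ramekin [([253.7, 155.1, 19.6, 19.5], 0.68)]
condiment_tray [([250.6, 175.2, 84.8, 70.2], 0.55), ([326.9, 243.2, 98.1, 87.7], 0.43)]
steel_tray [([326.9, 242.4, 101.2, 89.5], 0.97)]
serving_plate [([258.0, 275.9, 64.2, 54.0], 0.6)]
timer [([167.9, 175.4, 25.2, 25.5], 0.8)]
scraper [([388.7, 312.1, 66.0, 59.2], 0.61), ([225.7, 141.1, 13.7, 50.3], 0.25)]
```

Run:
```python
import cv2
a=cv2.imread('pics/top0.png');b=cv2.imread('pics/scene0.png')
cv2.imwrite('pics/top0c.png',cv2.resize(a[90:310,110:376],None,fx=3,fy=2.7,interpolation=cv2.INTER_CUBIC))
cv2.imwrite('pics/scene0c.png',cv2.resize(b[80:320,140:440],None,fx=2.5,fy=2.5,interpolation=cv2.INTER_CUBIC))
```

```text
(no output)
```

View pics/top0.png

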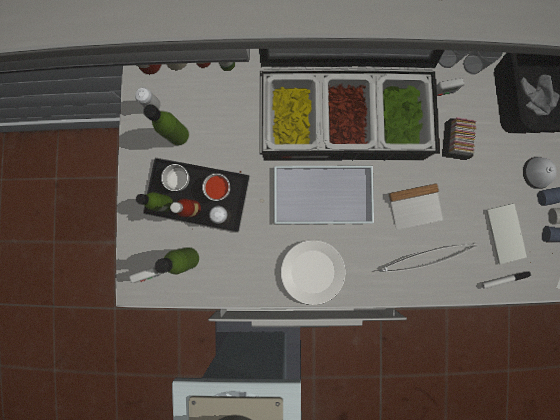

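View pics/top0c.png

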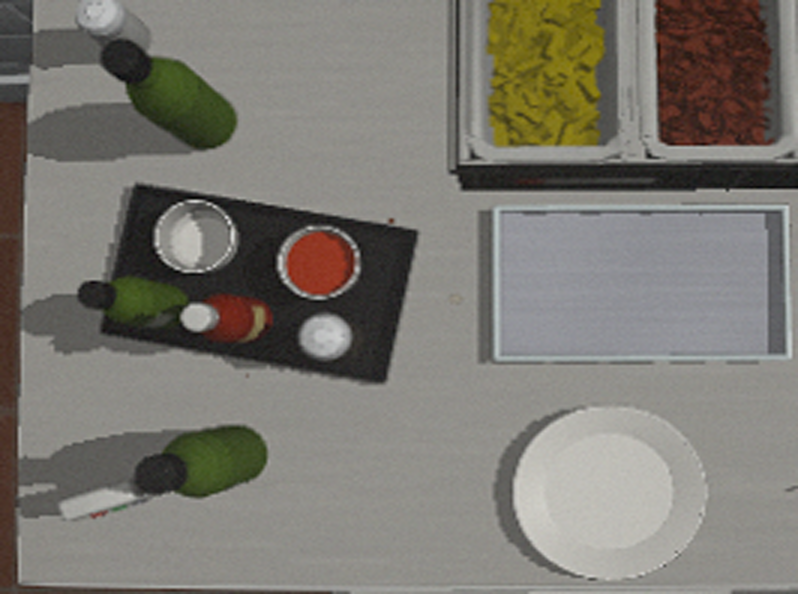

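View pics/scene0c.png

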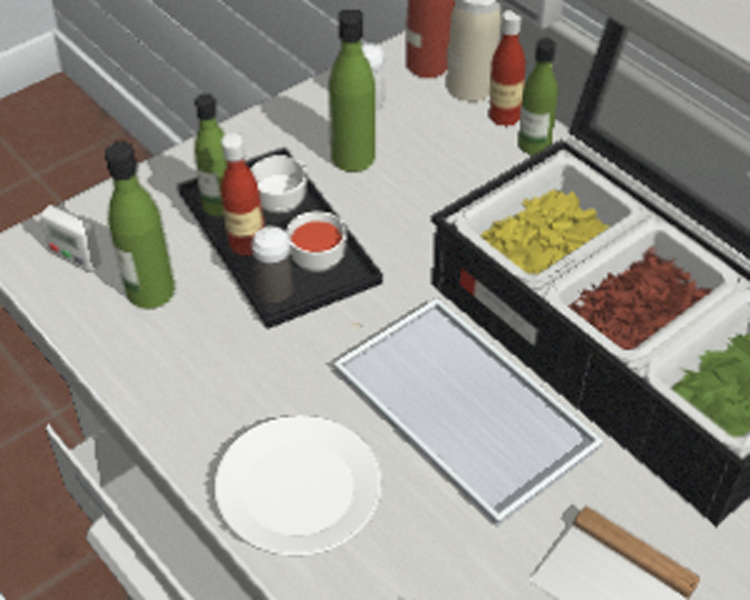

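```bash
cat > m.py <<'E'
from h import *
from scipy.spatial.transform import Rotation as Ro
o=env.get_obs(); print('tool y,z axes',np.round(Ro.from_quat(o['ee_rot']).as_matrix()[:,1:].T,3))
P={n:grab(n) for n in('top','scene')}
def col(n,cond,roi):
    im=P[n]['color']; h=cv2.cvtColor(im,cv2.COLOR_RGB2HSV)
    m=cond(h.astype(int)); z=np.zeros(m.shape,bool); x0,y0,x1,y1=roi; z[y0:y1,x0:x1]=1
    m=(m&z).astype(np.uint8); k,l,s,c=cv2.connectedComponentsWithStats(m)
    i=1+np.argmax(s[1:,4]); return (l==i)
def fit(points):
    e=cv2.fitEllipse(points.astype(np.float32)); return e
# masks
for n in P:
  for t in ['red_bottle','green_bottle','dark_shaker','red_ramekin','empty_ramekin','condiment_tray','steel_tray','serving_plate']:
    r=env.cut_out(t,P[n])
    for d in r[:3]:
        m=d['mask'].astype(np.uint8)
        c=max(cv2.findContours(m,0,2)[0],key=cv2.contourArea)
        s=''
        if 'tray' in t:
            s=np.round(cv2.approxPolyDP(cv2.convexHull(c),5,True)[:,0],0).tolist()
        elif len(c)>5: 
            e=cv2.fitEllipse(c);s=np.round(e[0],1).tolist(),np.round(e[1],1).tolist()
        print(n,t,round(d['conf'],2),np.round(d['bbox'],1).tolist(),s)
np.save('x.npy',0)
E
python3 m.py
python3 - <<'E'
import cv2
a=cv2.imread('pics/top0.png');b=cv2.imread('pics/scene0.png')
cv2.imwrite('pics/t1.png',cv2.resize(a[150:240,130:255],None,fx=6,fy=6,interpolation=cv2.INTER_CUBIC))
cv2.imwrite('pics/s1.png',cv2.resize(b[110:215,205:300],None,fx=5.5,fy=5.5,interpolation=cv2.INTER_CUBIC))
E
```

```text
tool y,z axes [[ 0.     0.    -1.   ]
 [ 0.226  0.974  0.   ]]
top red_bottle 0.63 [185.9, 210.6, 29.4, 13.6] ([186.0, 207.7], [16.2, 29.7])
top green_bottle 0.76 [165.9, 124.1, 47.1, 38.4] ([166.7, 125.1], [22.4, 52.8])
top green_bottle 0.75 [154.3, 201.6, 35.7, 20.3] ([155.7, 201.8], [17.2, 34.6])
top green_bottle 0.67 [176.6, 261.4, 43.7, 26.0] ([177.4, 260.6], [22.7, 46.4])
top dark_shaker 0.63 [221.7, 214.8, 22.2, 18.1] ([219.8, 215.2], [17.1, 19.7])
top red_ramekin 0.77 [218.8, 188.3, 28.8, 24.8] ([216.3, 187.1], [25.6, 27.1])
top red_ramekin 0.43 [195.8, 193.8, 102.5, 76.5] ([198.3, 193.3], [63.0, 116.0])
top empty_ramekin 0.61 [176.5, 178.5, 25.0, 24.8] ([175.3, 177.3], [25.0, 26.2])
top empty_ramekin 0.21 [144.4, 275.8, 27.8, 11.5] ([145.3, 274.1], [9.1, 34.3])
top condiment_tray 0.61 [197.2, 191.1, 101.7, 77.6] [[154, 158], [246, 175], [237, 231], [145, 214]]
top steel_tray 0.57 [325.4, 194.9, 98.6, 64.6] [[371, 166], [371, 224], [275, 222], [275, 166]]
top serving_plate 0.92 [314.9, 274.1, 62.5, 65.5] ([312.6, 272.2], [63.5, 64.0])
top serving_plate 0.35 [323.1, 195.2, 101
[... 475 characters left out ...]
1, 177.1, 22.3, 21.7] ([266.1, 175.8], [22.6, 24.2])
scene red_ramekin 0.74 [264.6, 177.2, 23.5, 24.3] ([265.9, 176.2], [23.0, 25.4])
scene empty_ramekin 0.72 [252.7, 155.4, 18.4, 22.9] ([251.3, 152.9], [20.8, 23.6])
scene condiment_tray 0.76 [251.8, 176.7, 82.4, 72.8] [[292, 193], [246, 210], [212, 153], [279, 173]]
scene condiment_tray 0.66 [169.1, 175.4, 22.0, 20.9] [[159, 164], [177, 172], [178, 187], [160, 180]]
scene steel_tray 0.57 [327.2, 244.2, 104.5, 90.8] [[311, 200], [379, 255], [339, 289], [274, 228]]
scene steel_tray 0.17 [171.3, 175.1, 22.3, 28.1] [[159, 162], [177, 172], [178, 187], [160, 179]]
scene serving_plate 0.54 [388.3, 313.9, 67.8, 55.5] ([386.6, 312.3], [42.5, 65.0])
```

View pics/t1.png

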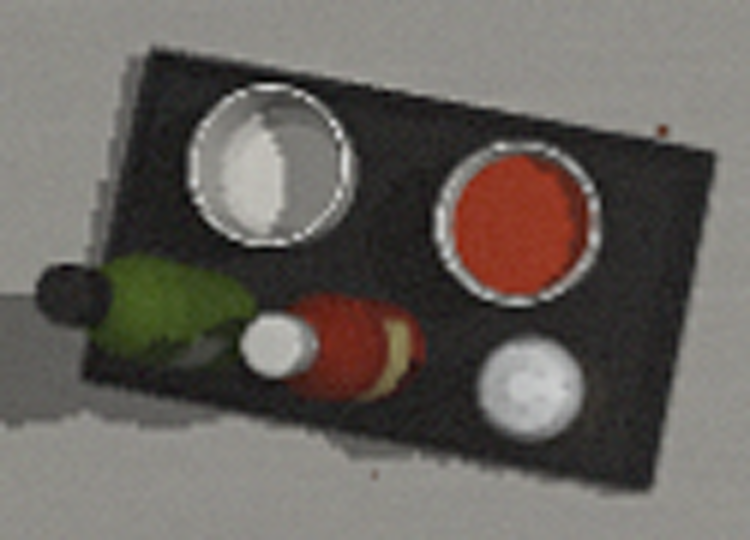

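View pics/s1.png

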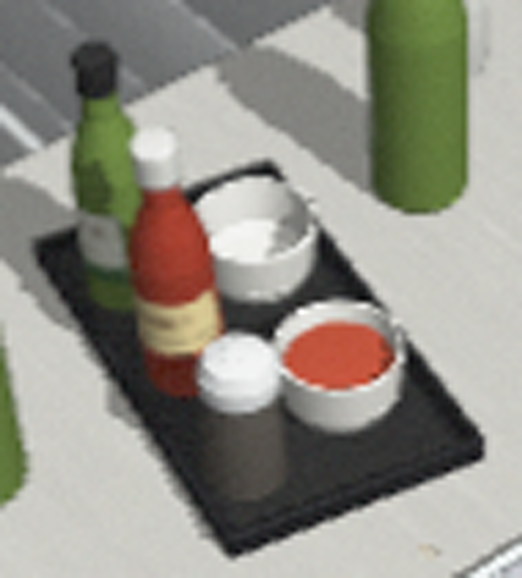

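```bash
cat > m2.py <<'E'
from h import *
P={n:grab(n) for n in('top','scene')}
def T(x,y,f,ox,oy): return [(x+.5)/f-.5+ox,(y+.5)/f-.5+oy]
t=lambda x,y:T(x,y,6,130,150); s=lambda x,y:T(x,y,5.5,205,110)
def tri(a,b):
    c1,r1=ray(P['top'],[a]);c2,r2=ray(P['scene'],[b])
    r1=r1[0];r2=r2[0];A=np.c_[r1,-r2];k=np.linalg.lstsq(A,c2-c1,rcond=None)[0]
    p=c1+k[0]*r1;q=c2+k[1]*r2;return np.round((p+q)/2,4),round(float(np.linalg.norm(p-q)),4)
print('green cap',tri(t(70,293),s(95,52)), onz(P['top'],[t(70,293)],.158),onz(P['scene'],[s(95,52)],.158))
print('red cap',tri(t(270,345),s(155,138)),onz(P['top'],[t(270,345)],.158),onz(P['scene'],[s(155,138)],.158))
print('shaker',onz(P['top'],[t(530,388)],.066))
print('ramekin',tri(t(518,222),s(339,352)),onz(P['top'],[t(518,222)],.041),onz(P['scene'],[s(339,349)],.041))
print('empty',onz(P['top'],[t(272,165)],.041),onz(P['scene'],[s(255,226)],.041))
print('tray',onz(P['top'],[t(155,48),t(716,152),t(653,490),t(83,380)],.015))
a=lambda x,y:[(x+.5)/3-.5+110,(y+.5)/2.7-.5+90]
q=onz(P['top'],[a(495,206),a(790,206),a(791,359),a(494,359)],.015);print('steel',q,q.mean(0))
print('plate',onz(P['top'],[a(610,492),a(608,491)],.012))
b=lambda x,y:[(x+.5)/2.5-.5+140,(y+.5)/2.5-.5+80]
print('plate scene', onz(P['scene'],[b(298,484),b(298,488)],.017))
B=lambda n,x,y,z:onz(P[n],[(x,y)],z)[0]
# big bottles: cap tops
print('bigfront',tri(a(160,472),b(120,150)),'bigback',tri(a(125,60),b(350,17)),'feet', onz(P['scene'],[b(150,300),b(353,165)],0))
print('timer',onz(P['scene'],[b(70,245)],.03),onz(P['top'],[(143,275)],.03))
E
python3 m2.py
```

```text
green cap (array([0.5878, 0.1759, 0.1615]), 0.002) [[0.58739472 0.17785969 0.158     ]] [[0.59081903 0.17903777 0.158     ]]
red cap (array([0.5697, 0.1024, 0.1652]), 0.0039) [[0.56871716 0.10570691 0.158     ]] [[0.57570637 0.10835599 0.158     ]]
shaker [[0.55821437 0.03043457 0.066     ]]
ramekin (array([0.6263, 0.0401, 0.0385]), 0.0016) [[0.62538519 0.04011328 0.041     ]] [[0.62676213 0.03921281 0.041     ]]
empty [[0.64917536 0.13971026 0.041     ]] [[0.64942648 0.13774035 0.041     ]]
tray [[ 0.70254599  0.19778712  0.015     ]
 [ 0.65663372 -0.03598827  0.015     ]
 [ 0.51951815 -0.01075039  0.015     ]
 [ 0.5649308   0.22524999  0.015     ]]
steel [[ 0.67819047 -0.09890115  0.015     ]
 [ 0.67720169 -0.33940981  0.015     ]
 [ 0.53866884 -0.33727692  0.015     ]
 [ 0.53997054 -0.09771588  0.015     ]] [ 0.60850789 -0.21832594  0.015     ]
plate [[ 0.42098258 -0.19031682  0.012     ]
 [ 0.42188059 -0.18871747  0.012     ]]
plate scene [[ 0.42175593 -0.19133336  0.017     ]
 [ 0.41902386 -0.19485089  0.017     ]]
bigfront (array([0.4525, 0.1148, 0.2044]), 0.0009) bigback (array([0.7597, 0.1443, 0.2045]), 0.0018) feet [[0.45007733 0.10681133 0.        ]
 [0.75820623 0.13620839 0.        ]]
timer [[0.41503562 0.20579595 0.03      ]] [[0.41425134 0.21897012 0.03      ]]
```

Request:
{"method": "step_arm", "body": {
  "steps": [
    {"tx":0,"ty":0,"tz":0.06,"roll":0},
    {"tx":0,"ty":0,"tz":0.12,"roll":0},
    {"tx":0.04,"ty":-0.04,"tz":0.13,"roll":0.03},
    {"tx":0.08,"ty":-0.08,"tz":0.13,"roll":0.03},
    {"tx":0.12,"ty":-0.12,"tz":0.13,"roll":0.03},
    {"tx":0.16,"ty":-0.16,"tz":0.13,"roll":0.03},
    {"tx":0.2,"ty":-0.2,"tz":0.13,"roll":0.03},
    {"tx":0.24,"ty":-0.24,"tz":0.13,"roll":0.03}
  ],
  "gripper": 55
}}

```text
t: 3.1
eef_pos: [0.3822, 0.3673, 0.3528]
ee_rot: [-0.703, 0.07, -0.07, 0.704]
force: [0.8, 0.1, 0.3]
finger_gap: 0.549
```

Request:
{"method": "step_arm", "body": {
  "steps": [
    {"tx":0.04,"ty":-0.038,"tz":0,"roll":0},
    {"tx":0.08,"ty":-0.076,"tz":0,"roll":0},
    {"tx":0.12,"ty":-0.114,"tz":-0.02,"roll":0},
    {"tx":0.16,"ty":-0.15,"tz":-0.04,"roll":0},
    {"tx":0.207,"ty":-0.192,"tz":-0.06,"roll":0},
    {"tx":0.207,"ty":-0.192,"tz":-0.11,"roll":0},
    {"tx":0.207,"ty":-0.192,"tz":-0.17,"roll":0},
    {"tx":0.207,"ty":-0.192,"tz":-0.17,"roll":0}
  ]
}}

```text
t: 4.1
eef_pos: [0.5855, 0.1762, 0.1786]
ee_rot: [0.705, -0.072, 0.067, -0.702]
force: [-1.3, -0.2, 0.5]
finger_gap: 0.549
```

```bash
cat > look.py <<'E'
import sys
from h import *
from scipy.spatial.transform import Rotation as Ro
n=sys.argv[1]; bx=[int(v) for v in sys.argv[2].split(',')]; bs=[int(v) for v in sys.argv[3].split(',')]
o=env.get_obs();print('t',o['t'],np.round(o['eef_pos'],4),'jawdir',np.round(Ro.from_quat(o['ee_rot']).as_matrix()[:,2],3),round(float(o['finger_gap']),3),np.round(o['force'],1),np.round(o['joint_pos'],2))
ims=[]
for c,b in(('top',bx),('scene',bs)):
    p=grab(c);im=p['color'][:,:,::-1].copy()
    uv=proj(p,[o['eef_pos']])[0]
    print(c,'tcp px',np.round(uv,1))
    f=390/max(b[3]-b[1],b[2]-b[0])
    r=cv2.resize(im[b[1]:b[3],b[0]:b[2]],None,fx=f,fy=f,interpolation=cv2.INTER_CUBIC)
    q=((uv-[b[0],b[1]]+.5)*f-.5).astype(int);cv2.drawMarker(r,tuple(int(v) for v in q),(255,0,255),0,8,1)
    r=cv2.copyMakeBorder(r,0,390-r.shape[0],0,390-r.shape[1],0);ims.append(r)
cv2.imwrite('pics/%s.png'%n,np.hstack(ims))
E
python3 look.py g1 120,150,210,240 190,90,290,190
```

```text
t 4.1 [0.5855 0.1762 0.1786] jawdir [ 0.196  0.981 -0.005] 0.549 [-1.3 -0.2  0.5] [-0.65  0.34  0.36  1.57 -0.12  1.26  1.1 ]
top tcp px [138.4 198.4]
scene tcp px [220.1 114.1]
```

View pics/g1.png

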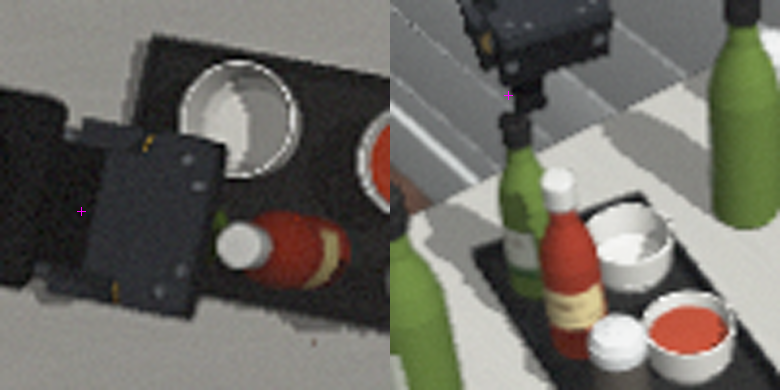

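Run:
```python
from h import *
p=grab('scene');o=env.get_obs();e=np.array(o['eef_pos']);j=np.array([.196,.981,0])
im=p['color'][:,:,::-1]
f=6;b=(195,85,265,165)
r=cv2.resize(im[b[1]:b[3],b[0]:b[2]],None,fx=f,fy=f,interpolation=cv2.INTER_CUBIC)
r=cv2.convertScaleAbs(r,alpha=1.8,beta=10)
for X,c in((e+j*.024,(0,0,255)),(e-j*.024,(0,255,0)),(e,(255,0,255)),(np.array([.588,.177,.158]),(255,255,0)),(np.array([.588,.177,.136]),(255,255,0)),(np.array([.588,.177,.004]),(255,255,0))):
    q=(proj(p,[X])[0]-b[:2]+.5)*f-.5
    cv2.drawMarker(r,(int(q[0]),int(q[1])),c,0,10,1)
cv2.imwrite('pics/g2.png',r)
```

```text
(no output)
```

View pics/g2.png

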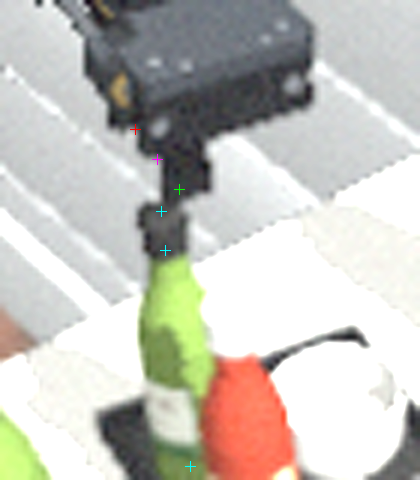

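Request:
{"method": "step_arm", "body": {
  "steps": [
    {"tx":0.001,"ty":0.001,"tz":-0.025,"roll":0},
    {"tx":0.001,"ty":0.001,"tz":-0.05,"roll":0},
    {"tx":0.001,"ty":0.001,"tz":-0.051,"roll":0},
    {"tx":0.001,"ty":0.001,"tz":-0.051,"roll":0}
  ]
}}

```text
t: 4.75
eef_pos: [0.5903, 0.1783, 0.1341]
ee_rot: [-0.703, 0.069, -0.071, 0.704]
force: [1.0, -0.6, 0.9]
finger_gap: 0.549
```

```bash
python3 look.py g3 120,150,210,240 195,95,265,165
```

```text
t 4.75 [0.5903 0.1783 0.1341] jawdir [0.196 0.981 0.002] 0.549 [ 1.  -0.6  0.9] [-0.65  0.38  0.35  1.62 -0.14  1.17  1.11]
top tcp px [145.1 198.1]
scene tcp px [222.7 126.3]
```

View pics/g3.png

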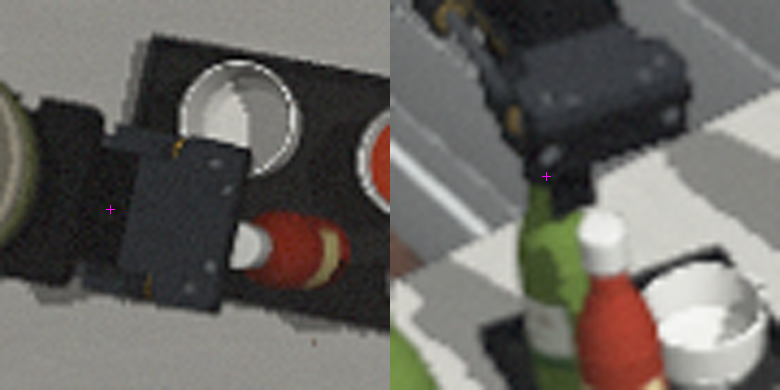

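Request:
{"method": "step_arm", "body": {
  "steps": [
    {"tx":-0.001,"ty":0,"tz":-0.003,"roll":0},
    {"tx":-0.001,"ty":0,"tz":-0.003,"roll":0},
    {"tx":-0.001,"ty":0,"tz":-0.003,"roll":0},
    {"tx":-0.001,"ty":0,"tz":-0.003,"roll":0},
    {"tx":-0.001,"ty":0,"tz":-0.003,"roll":0},
    {"tx":-0.001,"ty":0,"tz":-0.003,"roll":0}
  ],
  "gripper": 0
}}

```text
t: 5.6
eef_pos: [0.5882, 0.1778, 0.1286]
ee_rot: [-0.704, 0.07, -0.07, 0.704]
force: [0.0, -1.1, 1.6]
finger_gap: 0.239
```

```bash
python3 look.py g4 120,150,210,240 195,95,265,165
```

```text
t 5.6 [0.5882 0.1778 0.1286] jawdir [0.197 0.98  0.   ] 0.239 [ 0.  -1.1  1.6] [-0.65  0.38  0.35  1.62 -0.14  1.16  1.11]
top tcp px [146.1 199.3]
scene tcp px [222.3 128.4]
```

View pics/g4.png

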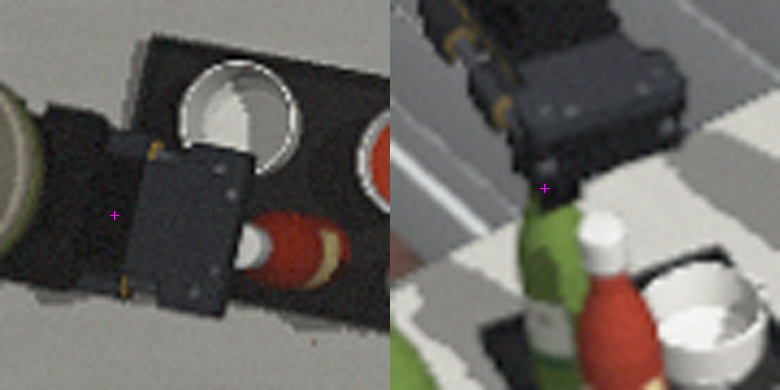

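Request:
{"method": "step_arm", "body": {
  "steps": [
    {"tx":0,"ty":0,"tz":0.03,"roll":0},
    {"tx":0,"ty":0,"tz":0.08,"roll":0},
    {"tx":0,"ty":0,"tz":0.13,"roll":0},
    {"tx":0,"ty":0,"tz":0.18,"roll":0},
    {"tx":0,"ty":0,"tz":0.2,"roll":0},
    {"tx":0.01,"ty":-0.04,"tz":0.2,"roll":0.06},
    {"tx":0.02,"ty":-0.09,"tz":0.2,"roll":0.12},
    {"tx":0.03,"ty":-0.14,"tz":0.2,"roll":0.197}
  ]
}}

```text
t: 6.7
eef_pos: [0.6181, 0.0367, 0.3282]
ee_rot: [-0.707, -0.001, 0.001, 0.707]
force: [1.7, 0.5, -1.8]
finger_gap: 0.243
```

Request:
{"method": "step_arm", "body": {
  "steps": [
    {"tx":0.01,"ty":-0.05,"tz":0,"roll":0},
    {"tx":0.015,"ty":-0.1,"tz":0,"roll":0},
    {"tx":0.02,"ty":-0.15,"tz":-0.01,"roll":0},
    {"tx":0.022,"ty":-0.188,"tz":-0.03,"roll":0},
    {"tx":0.022,"ty":-0.188,"tz":-0.08,"roll":0},
    {"tx":0.022,"ty":-0.188,"tz":-0.12,"roll":0},
    {"tx":0.022,"ty":-0.188,"tz":-0.16,"roll":0},
    {"tx":0.022,"ty":-0.188,"tz":-0.16,"roll":0}
  ]
}}

```text
t: 7.7
eef_pos: [0.6381, -0.1493, 0.1653]
ee_rot: [-0.707, 0.003, 0.002, 0.707]
force: [-0.6, 0.8, -0.8]
finger_gap: 0.242
```

```bash
python3 look.py g5 230,130,390,290 230,150,390,310
```

```text
t 7.7 [ 0.6381 -0.1493  0.1653] jawdir [0.001 1.    0.001] 0.242 [-0.6  0.8 -0.8] [-0.19  0.46  0.48  1.46 -0.22  1.27  1.88]
top tcp px [296.8 172.5]
scene tcp px [319.  176.5]
```

View pics/g5.png

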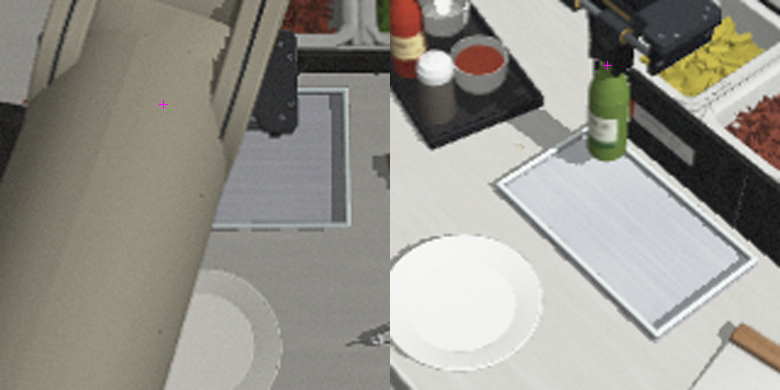

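Request:
{"method": "step_arm", "body": {
  "steps": [
    {"tx":0,"ty":0,"tz":-0.015,"roll":0},
    {"tx":0,"ty":0,"tz":-0.028,"roll":0},
    {"tx":0,"ty":0,"tz":-0.034,"roll":0},
    {"tx":0,"ty":0,"tz":-0.038,"roll":0},
    {"tx":0,"ty":0,"tz":-0.038,"roll":0},
    {"tx":0,"ty":0,"tz":-0.038,"roll":0}
  ]
}}

```text
t: 8.55
eef_pos: [0.6404, -0.1502, 0.131]
ee_rot: [0.707, -0.0, 0.0, -0.707]
force: [-0.3, 0.1, -2.1]
finger_gap: 0.24
```

Request:
{"method": "step_arm", "body": {
  "steps": [
    {"tx":0,"ty":0,"tz":0,"roll":0},
    {"tx":0,"ty":0,"tz":0,"roll":0},
    {"tx":0,"ty":0,"tz":0,"roll":0},
    {"tx":0,"ty":0,"tz":0,"roll":0}
  ],
  "gripper": 55
}}

```text
t: 9.05
eef_pos: [0.6402, -0.1501, 0.1307]
ee_rot: [-0.707, 0.0, -0.0, 0.707]
force: [-0.2, -0.0, -0.4]
finger_gap: 0.532
```

```bash
python3 look.py g6 230,130,390,290 230,150,390,310
```

```text
t 9.05 [ 0.6402 -0.1501  0.1307] jawdir [0.001 1.    0.   ] 0.532 [-0.2 -0.  -0.4] [-0.19  0.49  0.47  1.5  -0.23  1.2   1.89]
top tcp px [296.8 174. ]
scene tcp px [319.  186.6]
```

View pics/g6.png

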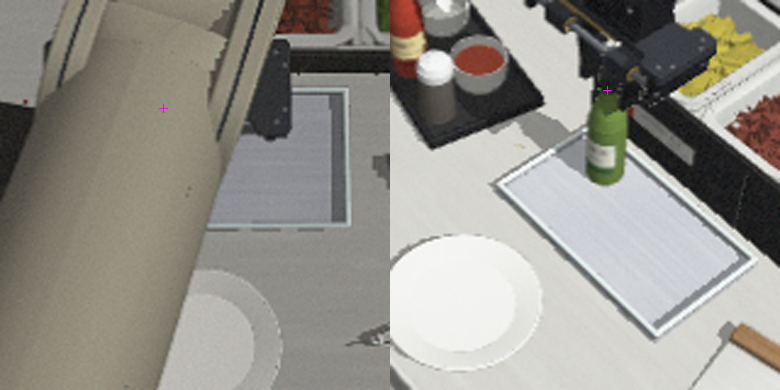

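Request:
{"method": "step_arm", "body": {
  "steps": [
    {"tx":0,"ty":0,"tz":0.04,"roll":0},
    {"tx":0,"ty":0,"tz":0.09,"roll":0},
    {"tx":-0.01,"ty":0.05,"tz":0.1,"roll":-0.06},
    {"tx":-0.025,"ty":0.1,"tz":0.1,"roll":-0.12},
    {"tx":-0.04,"ty":0.15,"tz":0.1,"roll":-0.197},
    {"tx":-0.055,"ty":0.2,"tz":0.1,"roll":-0.197},
    {"tx":-0.068,"ty":0.254,"tz":0.09,"roll":-0.197},
    {"tx":-0.068,"ty":0.254,"tz":0.07,"roll":-0.197}
  ]
}}

```text
t: 10.15
eef_pos: [0.5713, 0.1099, 0.2009]
ee_rot: [-0.703, 0.067, -0.067, 0.705]
force: [0.1, -0.9, -0.5]
finger_gap: 0.551
```

Request:
{"method": "step_arm", "body": {
  "steps": [
    {"tx":0,"ty":0,"tz":-0.02,"roll":0},
    {"tx":0,"ty":0,"tz":-0.02,"roll":0},
    {"tx":0,"ty":0,"tz":-0.02,"roll":0}
  ]
}}

```text
t: 10.52
eef_pos: [0.5725, 0.1037, 0.1815]
ee_rot: [-0.703, 0.07, -0.07, 0.704]
force: [0.3, -0.1, -0.2]
finger_gap: 0.553
```

```bash
cat > ov.py <<'E'
import sys
from h import *
from scipy.spatial.transform import Rotation as Ro
# ov.py name box halfgap pts...
n=sys.argv[1];b=[int(v) for v in sys.argv[2].split(',')];h=float(sys.argv[3])
pts=[[float(v) for v in s.split(',')] for s in sys.argv[4:]]
p=grab('scene');o=env.get_obs();e=np.array(o['eef_pos']);j=Ro.from_quat(o['ee_rot']).as_matrix()[:,2]
print(o['t'],np.round(e,4),np.round(j,3),o['finger_gap'])
f=500/(b[3]-b[1])
r=cv2.resize(p['color'][b[1]:b[3],b[0]:b[2],::-1],None,fx=f,fy=f,interpolation=cv2.INTER_CUBIC)
r=cv2.convertScaleAbs(r,alpha=1.5,beta=10)
for X,c in [(e+j*h,(0,0,255)),(e-j*h,(0,255,0)),(e,(255,0,255))]+[(x,(255,255,0)) for x in pts]:
    q=(proj(p,[X])[0]-b[:2]+.5)*f-.5
    cv2.drawMarker(r,(int(q[0]),int(q[1])),c,0,10,1)
cv2.imwrite('pics/%s.png'%n,r)
E
python3 ov.py r1 205,95,285,185 0.024 .572,.104,.158 .572,.104,.136 .572,.104,.004
```

```text
10.575 [0.5727 0.1038 0.1816] [0.197 0.98  0.001] 0.5465637821636354
```

View pics/r1.png

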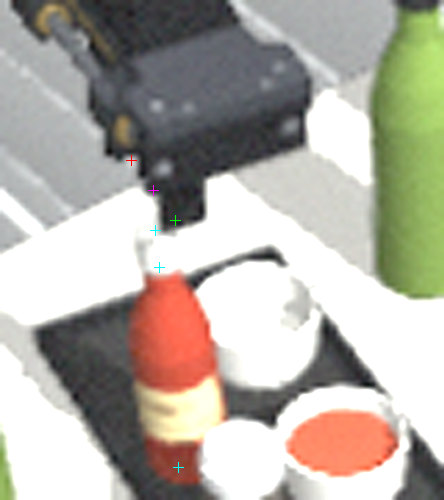

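Request:
{"method": "step_arm", "body": {
  "steps": [
    {"tx":0,"ty":0,"tz":-0.025,"roll":0},
    {"tx":0,"ty":0,"tz":-0.05,"roll":0},
    {"tx":0,"ty":0,"tz":-0.052,"roll":0},
    {"tx":0,"ty":0,"tz":-0.052,"roll":0},
    {"tx":0,"ty":0,"tz":-0.052,"roll":0}
  ]
}}

```text
t: 11.2
eef_pos: [0.5729, 0.104, 0.13]
ee_rot: [-0.703, 0.069, -0.07, 0.704]
force: [-0.1, -0.2, -0.5]
finger_gap: 0.549
```

Request:
{"method": "step_arm", "body": {
  "steps": [
    {"tx":0,"ty":0,"tz":0,"roll":0},
    {"tx":0,"ty":0,"tz":0,"roll":0},
    {"tx":0,"ty":0,"tz":0,"roll":0},
    {"tx":0,"ty":0,"tz":0,"roll":0},
    {"tx":0,"ty":0,"tz":0,"roll":0}
  ],
  "gripper": 0
}}

```text
t: 11.82
eef_pos: [0.5722, 0.104, 0.1286]
ee_rot: [-0.704, 0.07, -0.07, 0.704]
force: [-0.1, 0.6, -0.1]
finger_gap: 0.246
```

```bash
python3 ov.py r2 205,95,285,185 0.011 .572,.104,.158 .572,.104,.136 .572,.104,.004
```

```text
11.875 [0.5722 0.104  0.1287] [0.196 0.981 0.   ] 0.23906961580238176
```

View pics/r2.png

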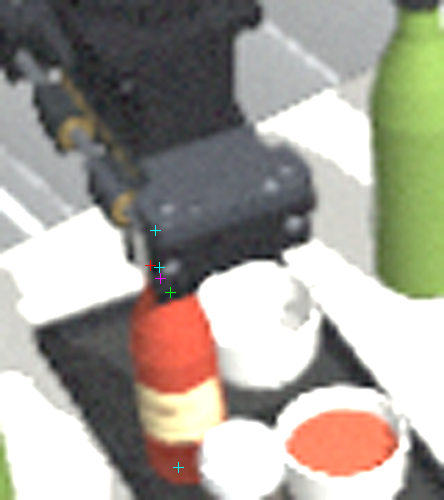

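Request:
{"method": "step_arm", "body": {
  "steps": [
    {"tx":0,"ty":0,"tz":0.03,"roll":0},
    {"tx":0,"ty":0,"tz":0.08,"roll":0},
    {"tx":0,"ty":0,"tz":0.13,"roll":0},
    {"tx":0,"ty":0,"tz":0.18,"roll":0},
    {"tx":0,"ty":0,"tz":0.2,"roll":0},
    {"tx":0.0,"ty":-0.04,"tz":0.2,"roll":0.06},
    {"tx":0.0,"ty":-0.09,"tz":0.2,"roll":0.12},
    {"tx":0.0,"ty":-0.14,"tz":0.2,"roll":0.197}
  ]
}}

```text
t: 12.88
eef_pos: [0.5717, -0.0376, 0.3282]
ee_rot: [0.707, 0.0, -0.001, -0.707]
force: [0.3, -0.1, -2.7]
finger_gap: 0.242
```

Request:
{"method": "step_arm", "body": {
  "steps": [
    {"tx":0,"ty":-0.05,"tz":0,"roll":0},
    {"tx":0,"ty":-0.1,"tz":0,"roll":0},
    {"tx":0.01,"ty":-0.15,"tz":0,"roll":0},
    {"tx":0.03,"ty":-0.2,"tz":0,"roll":0},
    {"tx":0.068,"ty":-0.244,"tz":-0.02,"roll":0},
    {"tx":0.068,"ty":-0.244,"tz":-0.07,"roll":0},
    {"tx":0.068,"ty":-0.244,"tz":-0.12,"roll":0},
    {"tx":0.068,"ty":-0.244,"tz":-0.16,"roll":0}
  ]
}}

```text
t: 13.88
eef_pos: [0.6392, -0.2798, 0.1654]
ee_rot: [-0.707, 0.001, 0.001, 0.707]
force: [0.6, -0.0, -2.3]
finger_gap: 0.245
```

```bash
python3 look.py r5 250,130,410,290 250,150,410,310
```

```text
t 13.875 [ 0.6392 -0.2798  0.1654] jawdir [0.001 1.    0.001] 0.245 [ 0.6 -0.  -2.3] [-0.04  0.58  0.59  1.34 -0.32  1.32  2.12]
top tcp px [360.2 171.7]
scene tcp px [359.4 208.7]
```

View pics/r5.png

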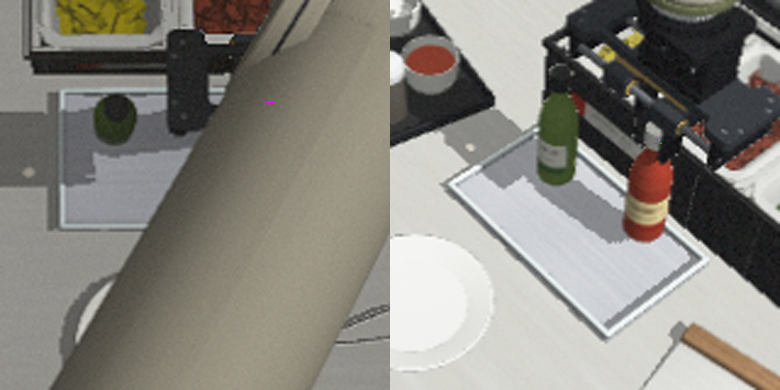

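Request:
{"method": "step_arm", "body": {
  "steps": [
    {"tx":0,"ty":0,"tz":-0.015,"roll":0},
    {"tx":0,"ty":0,"tz":-0.028,"roll":0},
    {"tx":0,"ty":0,"tz":-0.034,"roll":0},
    {"tx":0,"ty":0,"tz":-0.039,"roll":0},
    {"tx":0,"ty":0,"tz":-0.039,"roll":0},
    {"tx":0,"ty":0,"tz":-0.039,"roll":0}
  ]
}}

```text
t: 14.72
eef_pos: [0.6403, -0.2802, 0.13]
ee_rot: [0.707, -0.0, 0.0, -0.707]
force: [0.3, 0.5, -2.2]
finger_gap: 0.243
```

Request:
{"method": "step_arm", "body": {
  "steps": [
    {"tx":0,"ty":0,"tz":0,"roll":0},
    {"tx":0,"ty":0,"tz":0,"roll":0},
    {"tx":0,"ty":0,"tz":0,"roll":0},
    {"tx":0,"ty":0,"tz":0,"roll":0}
  ],
  "gripper": 55
}}

```text
t: 15.22
eef_pos: [0.6402, -0.2802, 0.1297]
ee_rot: [0.707, -0.0, 0.0, -0.707]
force: [0.0, -0.2, 0.3]
finger_gap: 0.533
```

Request:
{"method": "step_arm", "body": {
  "steps": [
    {"tx":0,"ty":0,"tz":0.04,"roll":0},
    {"tx":0,"ty":0,"tz":0.09,"roll":0},
    {"tx":0,"ty":0.05,"tz":0.1,"roll":0},
    {"tx":-0.02,"ty":0.1,"tz":0.1,"roll":-0.06},
    {"tx":-0.035,"ty":0.15,"tz":0.1,"roll":-0.12},
    {"tx":-0.05,"ty":0.2,"tz":0.1,"roll":-0.197},
    {"tx":-0.065,"ty":0.25,"tz":0.1,"roll":-0.197},
    {"tx":-0.082,"ty":0.3,"tz":0.08,"roll":-0.197}
  ]
}}

```text
t: 16.23
eef_pos: [0.5584, 0.0215, 0.2108]
ee_rot: [-0.703, 0.069, -0.071, 0.704]
force: [0.5, -0.0, -0.8]
finger_gap: 0.551
```

```bash
python3 look.py k1 200,150,400,300 210,110,400,300; python3 ov.py k2 215,125,295,215 0.0 .558,.03,.088 .558,.03,.004 .626,.040,.041
```

```text
t 16.225 [0.5584 0.0215 0.2108] jawdir [0.197 0.98  0.002] 0.551 [ 0.5 -0.  -0.8] [-0.61  0.2   0.57  1.69 -0.11  1.28  1.35]
top tcp px [209.5 210.3]
scene tcp px [246.6 138.8]
16.375 [0.557  0.0232 0.2088] [0.191 0.982 0.001] 0.5506843267278957
```

View pics/k1.png

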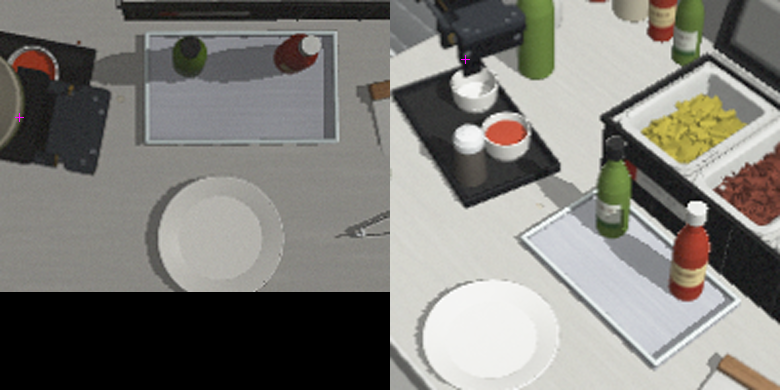

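View pics/k2.png

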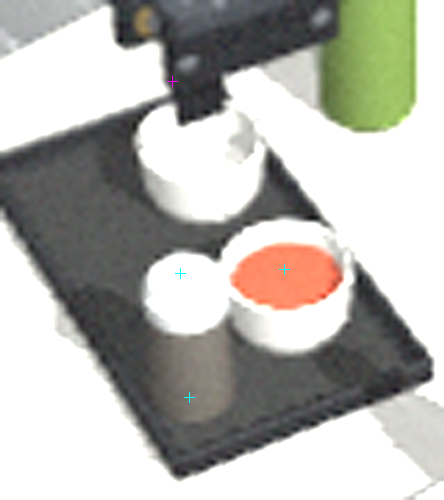

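Request:
{"method": "step_arm", "body": {
  "steps": [
    {"tx":0,"ty":0.01,"tz":0,"roll":0},
    {"tx":0,"ty":0.01,"tz":-0.05,"roll":0},
    {"tx":0,"ty":0.01,"tz":-0.09,"roll":0},
    {"tx":0,"ty":0.01,"tz":-0.1,"roll":0},
    {"tx":0,"ty":0.01,"tz":-0.1,"roll":0}
  ],
  "gripper": 85
}}

```text
t: 17.0
eef_pos: [0.5587, 0.0292, 0.1102]
ee_rot: [0.704, -0.07, 0.07, -0.703]
force: [0.4, 0.0, 0.8]
finger_gap: 0.846
```

```bash
python3 ov.py k3 215,125,295,215 0.037 .558,.03,.088 .558,.03,.004 .626,.040,.041
```

```text
17.05 [0.5592 0.0294 0.111 ] [0.197 0.98  0.   ] 0.8457352448912354
```

View pics/k3.png

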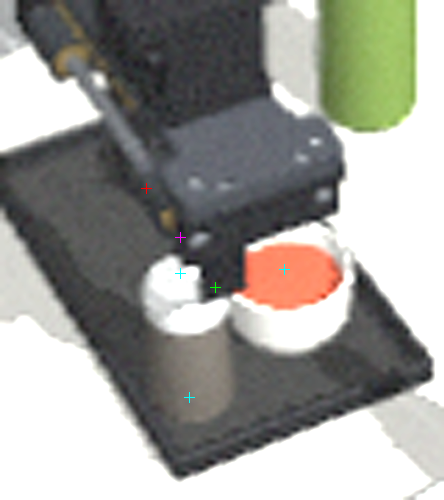

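Request:
{"method": "step_arm", "body": {
  "steps": [
    {"tx":-0.001,"ty":0.001,"tz":-0.03,"roll":0},
    {"tx":-0.001,"ty":0.001,"tz":-0.055,"roll":0},
    {"tx":-0.001,"ty":0.001,"tz":-0.078,"roll":0},
    {"tx":-0.001,"ty":0.001,"tz":-0.078,"roll":0},
    {"tx":-0.001,"ty":0.001,"tz":-0.078,"roll":0}
  ]
}}

```text
t: 17.68
eef_pos: [0.5584, 0.0309, 0.0334]
ee_rot: [-0.703, 0.069, -0.071, 0.704]
force: [-0.4, -0.4, -0.5]
finger_gap: 0.844
```

Request:
{"method": "step_arm", "body": {
  "steps": [
    {"tx":0,"ty":0,"tz":0,"roll":0},
    {"tx":0,"ty":0,"tz":0,"roll":0},
    {"tx":0,"ty":0,"tz":0,"roll":0},
    {"tx":0,"ty":0,"tz":0,"roll":0},
    {"tx":0,"ty":0,"tz":0,"roll":0},
    {"tx":0,"ty":0,"tz":0,"roll":0}
  ],
  "gripper": 0
}}

```text
t: 18.42
eef_pos: [0.5571, 0.0308, 0.0317]
ee_rot: [-0.704, 0.07, -0.07, 0.704]
force: [-0.6, -0.2, 2.9]
finger_gap: 0.476
```

```bash
python3 ov.py k4 215,125,295,215 0.021 .558,.03,.088 .558,.03,.004 .626,.040,.041
```

```text
18.475 [0.5571 0.0308 0.0317] [0.197 0.98  0.   ] 0.47185975556029264
```

View pics/k4.png

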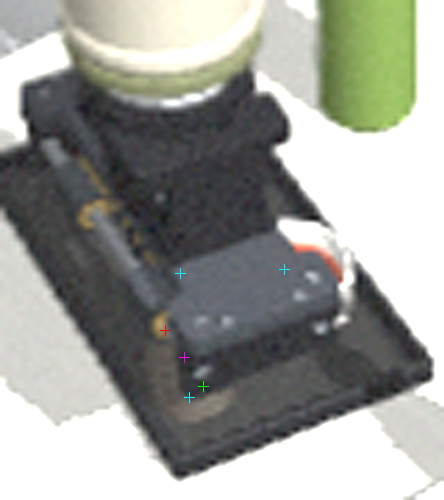

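Request:
{"method": "step_arm", "body": {
  "steps": [
    {"tx":0,"ty":0,"tz":0.03,"roll":0},
    {"tx":0,"ty":0,"tz":0.08,"roll":0},
    {"tx":0,"ty":0,"tz":0.13,"roll":0},
    {"tx":0,"ty":-0.02,"tz":0.16,"roll":0.04},
    {"tx":0.0,"ty":-0.07,"tz":0.16,"roll":0.1},
    {"tx":0.005,"ty":-0.12,"tz":0.16,"roll":0.16},
    {"tx":0.01,"ty":-0.17,"tz":0.16,"roll":0.197},
    {"tx":0.013,"ty":-0.22,"tz":0.16,"roll":0.197}
  ]
}}

```text
t: 19.48
eef_pos: [0.5701, -0.1904, 0.1914]
ee_rot: [-0.707, -0.0, 0.0, 0.707]
force: [0.4, 0.4, -0.5]
finger_gap: 0.477
```

Request:
{"method": "step_arm", "body": {
  "steps": [
    {"tx":0,"ty":-0.026,"tz":0,"roll":0},
    {"tx":0,"ty":-0.026,"tz":-0.05,"roll":0},
    {"tx":0,"ty":-0.026,"tz":-0.1,"roll":0},
    {"tx":0,"ty":-0.026,"tz":-0.11,"roll":0},
    {"tx":0,"ty":-0.026,"tz":-0.11,"roll":0}
  ]
}}

```text
t: 20.1
eef_pos: [0.5703, -0.2152, 0.0822]
ee_rot: [0.707, -0.0, 0.0, -0.707]
force: [0.1, -0.3, -0.2]
finger_gap: 0.473
```

```bash
python3 look.py k5 250,130,410,290 250,150,410,310
```

```text
t 20.1 [ 0.5703 -0.2152  0.0822] jawdir [ 0.001  1.    -0.   ] 0.473 [ 0.1 -0.3 -0.2] [-0.2   0.47  0.62  1.69 -0.3   1.08  2.08]
top tcp px [325.5 208. ]
scene tcp px [314.5 230.4]
```

View pics/k5.png

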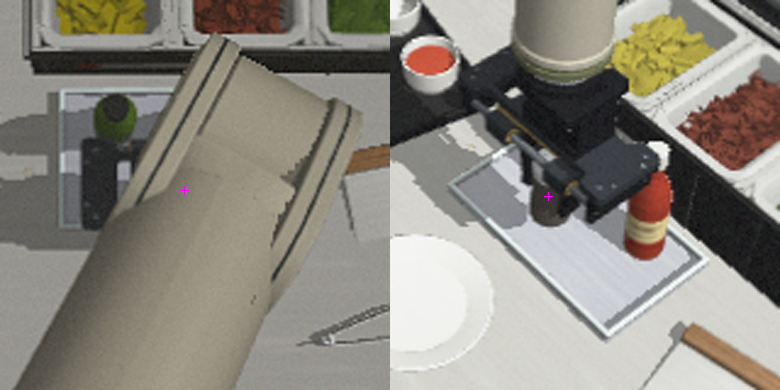

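Request:
{"method": "step_arm", "body": {
  "steps": [
    {"tx":0,"ty":0,"tz":-0.02,"roll":0},
    {"tx":0,"ty":0,"tz":-0.035,"roll":0},
    {"tx":0,"ty":0,"tz":-0.045,"roll":0},
    {"tx":0,"ty":0,"tz":-0.05,"roll":0},
    {"tx":0,"ty":0,"tz":-0.05,"roll":0},
    {"tx":0,"ty":0,"tz":-0.05,"roll":0}
  ]
}}

```text
t: 20.95
eef_pos: [0.5703, -0.2153, 0.0317]
ee_rot: [0.707, -0.0, 0.0, -0.707]
force: [-0.2, -0.2, 1.3]
finger_gap: 0.474
```

Request:
{"method": "step_arm", "body": {
  "steps": [
    {"tx":0,"ty":0,"tz":0,"roll":0},
    {"tx":0,"ty":0,"tz":0,"roll":0},
    {"tx":0,"ty":0,"tz":0,"roll":0},
    {"tx":0,"ty":0,"tz":0,"roll":0}
  ],
  "gripper": 75
}}

```text
t: 21.45
eef_pos: [0.5702, -0.2151, 0.0316]
ee_rot: [-0.707, 0.0, -0.0, 0.707]
force: [-1.6, -0.0, 0.4]
finger_gap: 0.741
```

Request:
{"method": "step_arm", "body": {
  "steps": [
    {"tx":0,"ty":0,"tz":0.03,"roll":0},
    {"tx":0,"ty":0,"tz":0.08,"roll":0},
    {"tx":0,"ty":0,"tz":0.13,"roll":0},
    {"tx":0.01,"ty":0.05,"tz":0.17,"roll":-0.06},
    {"tx":0.02,"ty":0.1,"tz":0.17,"roll":-0.12},
    {"tx":0.03,"ty":0.15,"tz":0.17,"roll":-0.197},
    {"tx":0.045,"ty":0.2,"tz":0.17,"roll":-0.197},
    {"tx":0.056,"ty":0.255,"tz":0.14,"roll":-0.197}
  ],
  "gripper": 95
}}

```text
t: 22.45
eef_pos: [0.6277, 0.0403, 0.174]
ee_rot: [-0.703, 0.068, -0.072, 0.704]
force: [0.9, -0.9, -0.2]
finger_gap: 0.954
```

```bash
python3 look.py d1 200,150,400,300 210,110,400,300; python3 ov.py d2 230,125,310,215 0.0 .626,.040,.041 .626,.040,.004
```

```text
t 22.45 [0.6277 0.0403 0.174 ] jawdir [0.197 0.98  0.002] 0.954 [ 0.9 -0.9 -0.2] [-0.6   0.41  0.6   1.55 -0.24  1.26  1.41]
top tcp px [204.2 177.6]
scene tcp px [265.  134.7]
22.6 [0.6251 0.0433 0.1699] [ 0.19   0.982 -0.   ] 0.9494281280975795
```

View pics/d1.png

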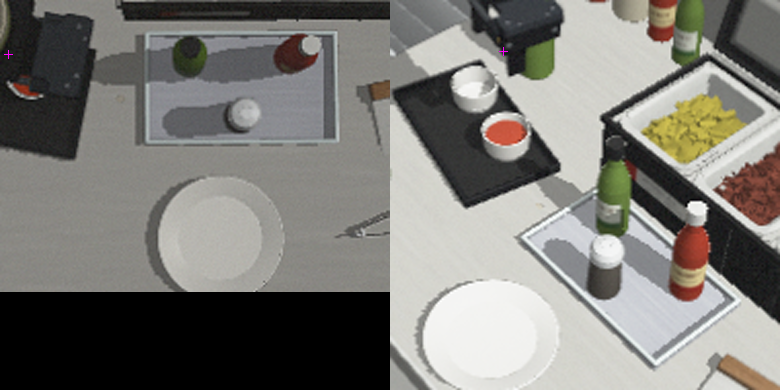

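View pics/d2.png

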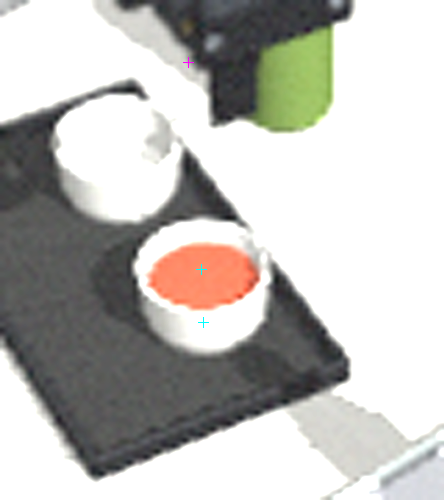

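Request:
{"method": "step_arm", "body": {
  "steps": [
    {"tx":0,"ty":0,"tz":-0.05,"roll":0},
    {"tx":0,"ty":0,"tz":-0.1,"roll":0},
    {"tx":0,"ty":0,"tz":-0.11,"roll":0},
    {"tx":0,"ty":0,"tz":-0.11,"roll":0}
  ],
  "gripper": 92
}}

```text
t: 23.1
eef_pos: [0.6264, 0.0381, 0.0632]
ee_rot: [0.704, -0.07, 0.07, -0.704]
force: [0.0, 0.1, 0.7]
finger_gap: 0.918
```

```bash
python3 ov.py d3 230,125,310,215 0.040 .626,.040,.041 .626,.040,.004
```

```text
23.15 [0.6271 0.0383 0.0641] [0.197 0.98  0.001] 0.917630590694904
```

View pics/d3.png

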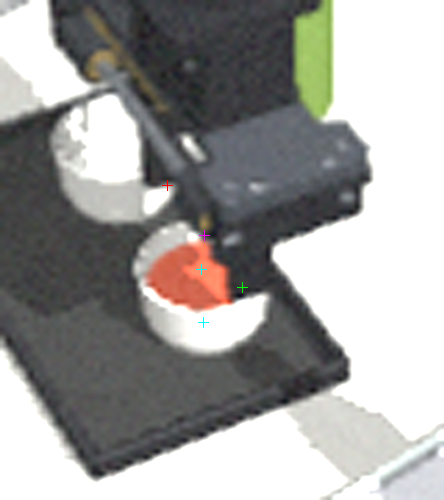

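Request:
{"method": "step_arm", "body": {
  "steps": [
    {"tx":0,"ty":0.0015,"tz":-0.02,"roll":0},
    {"tx":0,"ty":0.0015,"tz":-0.035,"roll":0},
    {"tx":0,"ty":0.0015,"tz":-0.045,"roll":0},
    {"tx":0,"ty":0.0015,"tz":-0.051,"roll":0},
    {"tx":0,"ty":0.0015,"tz":-0.051,"roll":0},
    {"tx":0,"ty":0.0015,"tz":-0.051,"roll":0}
  ]
}}

```text
t: 23.9
eef_pos: [0.6263, 0.0404, 0.0115]
ee_rot: [-0.704, 0.07, -0.07, 0.704]
force: [0.9, 0.3, 0.5]
finger_gap: 0.923
```

Request:
{"method": "step_arm", "body": {
  "steps": [
    {"tx":0,"ty":0,"tz":0,"roll":0},
    {"tx":0,"ty":0,"tz":0,"roll":0},
    {"tx":0,"ty":0,"tz":0,"roll":0},
    {"tx":0,"ty":0,"tz":0,"roll":0},
    {"tx":0,"ty":0,"tz":0,"roll":0}
  ],
  "gripper": 0
}}

```text
t: 24.52
eef_pos: [0.6261, 0.0404, 0.0113]
ee_rot: [-0.704, 0.07, -0.07, 0.704]
force: [-0.9, 0.5, 2.7]
finger_gap: 0.717
```

```bash
python3 ov.py d4 230,125,310,215 0.030 .626,.040,.041 .626,.040,.004
```

```text
24.575 [0.626  0.0405 0.0113] [0.197 0.98  0.   ] 0.716903796828033
```

View pics/d4.png

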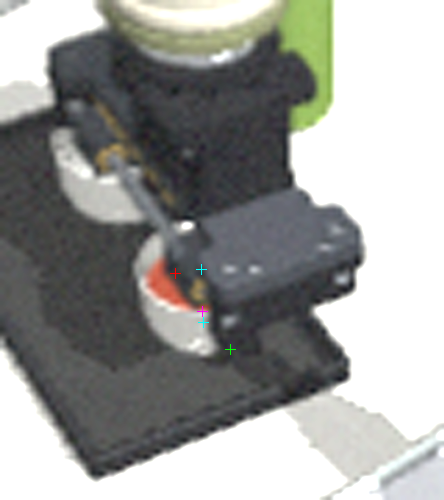

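Request:
{"method": "step_arm", "body": {
  "steps": [
    {"tx":0,"ty":0,"tz":0.03,"roll":0},
    {"tx":0,"ty":0,"tz":0.07,"roll":0},
    {"tx":0,"ty":0,"tz":0.12,"roll":0},
    {"tx":-0.01,"ty":-0.03,"tz":0.14,"roll":0.05},
    {"tx":-0.04,"ty":-0.07,"tz":0.14,"roll":0.1},
    {"tx":-0.07,"ty":-0.11,"tz":0.14,"roll":0.15},
    {"tx":-0.105,"ty":-0.15,"tz":0.14,"roll":0.197},
    {"tx":-0.14,"ty":-0.185,"tz":0.14,"roll":0.197}
  ]
}}

```text
t: 25.58
eef_pos: [0.4845, -0.1461, 0.1509]
ee_rot: [-0.707, 0.0, -0.0, 0.707]
force: [0.5, 0.2, -0.4]
finger_gap: 0.719
```

Request:
{"method": "step_arm", "body": {
  "steps": [
    {"tx":-0.035,"ty":-0.03,"tz":0,"roll":0},
    {"tx":-0.065,"ty":-0.0455,"tz":-0.01,"roll":0},
    {"tx":-0.065,"ty":-0.0455,"tz":-0.05,"roll":0},
    {"tx":-0.065,"ty":-0.0455,"tz":-0.08,"roll":0},
    {"tx":-0.065,"ty":-0.0455,"tz":-0.08,"roll":0}
  ]
}}

```text
t: 26.2
eef_pos: [0.4192, -0.1899, 0.0696]
ee_rot: [-0.707, 0.002, 0.001, 0.707]
force: [-0.1, 0.4, -0.2]
finger_gap: 0.718
```

```bash
python3 look.py e1 230,200,400,330 200,180,340,320
python3 - <<'E'
from h import *
for n in('top','scene'):
    p=grab(n)
    for d in env.cut_out('serving_plate',p)[:1]:
        c=max(cv2.findContours(d['mask'].astype(np.uint8),0,1)[0],key=cv2.contourArea)
        e=cv2.fitEllipse(c);print(n,d['conf'],e,d['bbox'],onz(p,[e[0]],.015))
E
```

```text
t 26.2 [ 0.4192 -0.1899  0.0696] jawdir [0.001 1.    0.   ] 0.718 [-0.1  0.4 -0.2] [-0.36  0.14  0.73  2.08 -0.11  0.96  2.01]
top tcp px [314.4 275. ]
scene tcp px [256.8 260.4]
top 0.95 ((311.8707580566406, 252.29202270507812), (21.945350646972656, 59.15749740600586), 89.41143798828125) [313.3, 251.9, 59.2, 21.9] [[ 0.46825604 -0.18773982  0.015     ]]
scene 0.58 ((256.7649841308594, 278.3774719238281), (46.02348327636719, 66.18489837646484), 96.05260467529297) [258.8, 277.4, 66.5, 52.0] [[ 0.41005143 -0.19821043  0.015     ]]
```

View pics/e1.png

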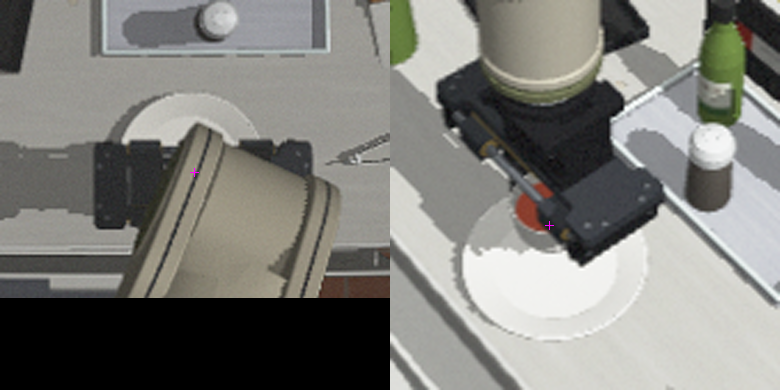

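Run:
```python
from h import *
from scipy.optimize import least_squares
for n in('top','scene'):
    p=grab(n);a=cv2.imread('pics/%s0.png'%n)
    g=cv2.cvtColor(a,cv2.COLOR_BGR2GRAY).astype(float);g=cv2.GaussianBlur(g,(0,0),1)
    gx=cv2.Sobel(g,cv2.CV_64F,1,0)/8;gy=cv2.Sobel(g,cv2.CV_64F,0,1)/8;G=np.hypot(gx,gy)
    th=np.linspace(0,2*np.pi,180,endpoint=False)
    # project radial lines; find max gradient between r 70..85mm (rim top z .017)
    for z,r0,r1 in((.017,.068,.086),):
        c=np.array([.421,-.190])
        for it in range(4):
            pts=[]
            rs=np.linspace(r0,r1,37)
            for t in th:
                X=np.c_[c[0]+rs*np.cos(t),c[1]+rs*np.sin(t),np.full(37,z)]
                uv=proj(p,X).astype(np.float32)
                v=cv2.remap(G,uv[:,:1],uv[:,1:],1).ravel();i=v.argmax()
                if v[i]>4: pts.append(X[i,:2])
            pts=np.array(pts)
            s=least_squares(lambda q:np.hypot(pts[:,0]-q[0],pts[:,1]-q[1])-q[2],[*c,.077],loss='soft_l1',f_scale=.001)
            c=s.x[:2]
        print(n,z,len(pts),np.round(s.x,4))
```

```text
top 0.017 180 [ 0.4215 -0.1903  0.0772]
scene 0.017 180 [ 0.4232 -0.1901  0.0775]
```

Request:
{"method": "step_arm", "body": {
  "steps": [
    {"tx":0.001,"ty":0,"tz":-0.02,"roll":0},
    {"tx":0.001,"ty":0,"tz":-0.04,"roll":0},
    {"tx":0.001,"ty":0,"tz":-0.05,"roll":0},
    {"tx":0.001,"ty":0,"tz":-0.056,"roll":0},
    {"tx":0.001,"ty":0,"tz":-0.056,"roll":0},
    {"tx":0.001,"ty":0,"tz":-0.056,"roll":0}
  ]
}}

```text
t: 27.35
eef_pos: [0.4224, -0.1902, 0.0156]
ee_rot: [0.707, 0.0, 0.001, -0.707]
force: [0.2, -0.2, -0.8]
finger_gap: 0.714
```

Request:
{"method": "step_arm", "body": {
  "steps": [
    {"tx":0,"ty":0,"tz":0,"roll":0},
    {"tx":0,"ty":0,"tz":0,"roll":0},
    {"tx":0,"ty":0,"tz":0,"roll":0},
    {"tx":0,"ty":0,"tz":0,"roll":0}
  ],
  "gripper": 88
}}

```text
t: 27.85
eef_pos: [0.422, -0.1901, 0.0151]
ee_rot: [-0.707, 0.0, -0.0, 0.707]
force: [-0.3, 0.2, 1.0]
finger_gap: 0.877
```

Request:
{"method": "step_arm", "body": {
  "steps": [
    {"tx":0,"ty":0,"tz":0.02,"roll":0},
    {"tx":0,"ty":0,"tz":0.06,"roll":0},
    {"tx":0,"ty":0,"tz":0.12,"roll":0},
    {"tx":0,"ty":0,"tz":0.18,"roll":0},
    {"tx":0.04,"ty":0,"tz":0.2,"roll":0},
    {"tx":0.09,"ty":-0.01,"tz":0.2,"roll":0},
    {"tx":0.148,"ty":-0.025,"tz":0.16,"roll":0}
  ]
}}

```text
t: 28.72
eef_pos: [0.5663, -0.2128, 0.1826]
ee_rot: [0.707, 0.003, 0.002, -0.707]
force: [0.5, -0.2, 1.0]
finger_gap: 0.883
```

```bash
python3 look.py e2 230,130,400,300 200,150,370,320
```

```text
t 28.725 [ 0.5663 -0.2128  0.1826] jawdir [-0.002  1.    -0.   ] 0.883 [ 0.5 -0.2  1. ] [-0.33  0.38  0.79  1.61 -0.28  1.26  2.08]
top tcp px [329.  206.6]
scene tcp px [314.8 201.7]
```

View pics/e2.png

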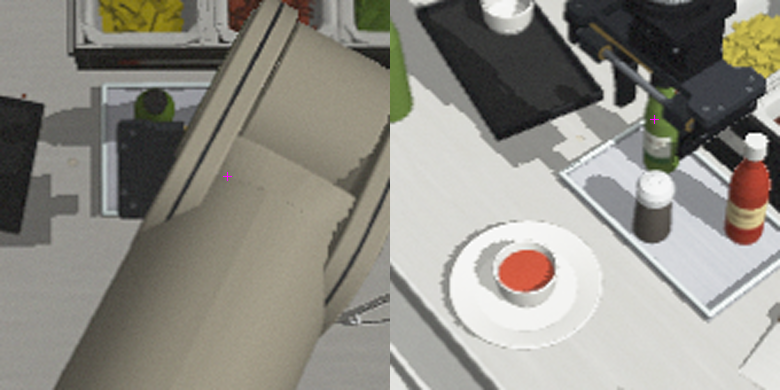

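Run:
```python
from h import *
p=grab('scene');print(onz(p,[[258.7,265.8],[258.7,266.8]],.044))
d=env.cut_out('red_ramekin',p);print([(x['conf'],x['bbox']) for x in d])
d=env.cut_out('dark_shaker',p);print([(x['conf'],x['bbox']) for x in d])
cv2.imwrite('pics/e3.png',cv2.resize(p['color'][230:300,220:300,::-1],None,fx=6,fy=6,interpolation=cv2.INTER_CUBIC))
```

```text
[[ 0.42374558 -0.18961293  0.044     ]
 [ 0.42204681 -0.1918018   0.044     ]]
[(0.81, [258.6, 266.6, 27.9, 25.0]), (0.31, [260.4, 272.4, 69.7, 55.9])]
[(0.94, [312.9, 240.4, 17.7, 33.7])]
```

View pics/e3.png

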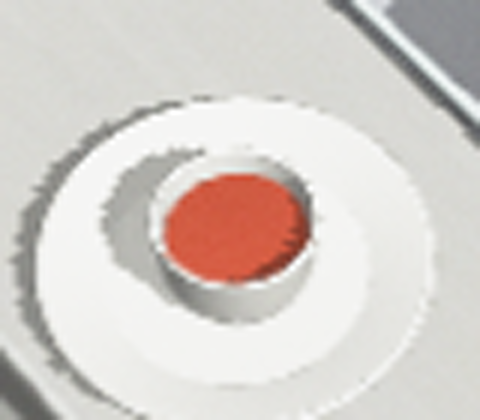

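Request:
{"method": "step_arm", "body": {
  "steps": [
    {"tx":0,"ty":0,"tz":-0.05,"roll":0},
    {"tx":0,"ty":0,"tz":-0.06,"roll":0},
    {"tx":0,"ty":0,"tz":-0.06,"roll":0}
  ],
  "gripper": 80
}}

```text
t: 29.35
eef_pos: [0.5623, -0.2132, 0.1224]
ee_rot: [-0.707, -0.0, -0.001, 0.707]
force: [0.2, 0.0, 0.2]
finger_gap: 0.806
```

```bash
python3 ov.py f1 270,150,370,250 0.035 .570,-.215,.088 .570,-.215,.004
```

```text
29.4 [ 0.5628 -0.2134  0.1229] [0.001 1.    0.   ] 0.8018728917107678
```

View pics/f1.png

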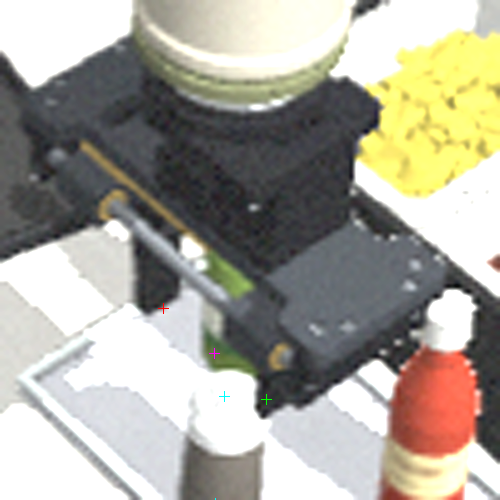

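Request:
{"method": "step_arm", "body": {
  "steps": [
    {"tx":0.0075,"ty":-0.002,"tz":0,"roll":0},
    {"tx":0.0075,"ty":-0.002,"tz":-0.03,"roll":0},
    {"tx":0.0075,"ty":-0.002,"tz":-0.06,"roll":0},
    {"tx":0.0075,"ty":-0.002,"tz":-0.085,"roll":0},
    {"tx":0.0075,"ty":-0.002,"tz":-0.091,"roll":0},
    {"tx":0.0075,"ty":-0.002,"tz":-0.091,"roll":0},
    {"tx":0.0075,"ty":-0.002,"tz":-0.091,"roll":0}
  ]
}}

```text
t: 30.28
eef_pos: [0.5707, -0.2154, 0.0308]
ee_rot: [0.707, 0.0, 0.001, -0.707]
force: [-0.8, -1.0, -0.8]
finger_gap: 0.802
```

Request:
{"method": "step_arm", "body": {
  "steps": [
    {"tx":0,"ty":0,"tz":0,"roll":0},
    {"tx":0,"ty":0,"tz":0,"roll":0},
    {"tx":0,"ty":0,"tz":0,"roll":0},
    {"tx":0,"ty":0,"tz":0,"roll":0},
    {"tx":0,"ty":0,"tz":0,"roll":0},
    {"tx":0,"ty":0,"tz":0,"roll":0}
  ],
  "gripper": 0
}}

```text
t: 31.02
eef_pos: [0.5698, -0.2151, 0.0295]
ee_rot: [-0.707, 0.0, -0.0, 0.707]
force: [-1.6, 1.1, 2.2]
finger_gap: 0.471
```

Request:
{"method": "step_arm", "body": {
  "steps": [
    {"tx":0,"ty":0,"tz":0.03,"roll":0},
    {"tx":0,"ty":0,"tz":0.08,"roll":0},
    {"tx":0,"ty":0,"tz":0.13,"roll":0},
    {"tx":0,"ty":0.02,"tz":0.16,"roll":-0.04},
    {"tx":-0.003,"ty":0.07,"tz":0.16,"roll":-0.1},
    {"tx":-0.007,"ty":0.12,"tz":0.16,"roll":-0.16},
    {"tx":-0.01,"ty":0.17,"tz":0.16,"roll":-0.196},
    {"tx":-0.013,"ty":0.215,"tz":0.16,"roll":-0.196}
  ]
}}

```text
t: 32.02
eef_pos: [0.5563, 0.0019, 0.1892]
ee_rot: [-0.704, 0.069, -0.069, 0.704]
force: [0.8, -0.3, -1.0]
finger_gap: 0.472
```

Request:
{"method": "step_arm", "body": {
  "steps": [
    {"tx":0,"ty":0.031,"tz":0,"roll":0},
    {"tx":0,"ty":0.031,"tz":-0.04,"roll":0},
    {"tx":0,"ty":0.031,"tz":-0.09,"roll":0},
    {"tx":0,"ty":0.031,"tz":-0.12,"roll":0},
    {"tx":0,"ty":0.031,"tz":-0.12,"roll":0},
    {"tx":0,"ty":0.031,"tz":-0.12,"roll":0}
  ]
}}

```text
t: 32.78
eef_pos: [0.5575, 0.0308, 0.0707]
ee_rot: [-0.704, 0.069, -0.07, 0.704]
force: [0.9, -0.6, -0.9]
finger_gap: 0.471
```

```bash
python3 ov.py f2 215,125,295,215 0.021 .5571,.0308,.004 .626,.040,.041
```

```text
32.825 [0.5578 0.0309 0.071 ] [0.196 0.981 0.001] 0.47621247029766184
```

View pics/f2.png

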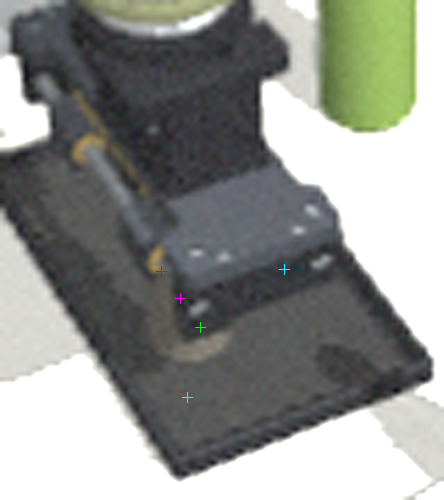

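Lower 0.040 and release.

Request:
{"method": "step_arm", "body": {
  "steps": [
    {"tx":0,"ty":0,"tz":-0.015,"roll":0},
    {"tx":0,"ty":0,"tz":-0.028,"roll":0},
    {"tx":0,"ty":0,"tz":-0.035,"roll":0},
    {"tx":0,"ty":0,"tz":-0.0395,"roll":0},
    {"tx":0,"ty":0,"tz":-0.0395,"roll":0},
    {"tx":0,"ty":0,"tz":-0.0395,"roll":0}
  ]
}}

```text
t: 33.58
eef_pos: [0.5569, 0.0309, 0.0299]
ee_rot: [-0.704, 0.069, -0.07, 0.704]
force: [-0.0, -0.0, -0.9]
finger_gap: 0.474
```

Request:
{"method": "step_arm", "body": {
  "steps": [
    {"tx":0,"ty":0,"tz":0,"roll":0},
    {"tx":0,"ty":0,"tz":0,"roll":0},
    {"tx":0,"ty":0,"tz":0,"roll":0},
    {"tx":0,"ty":0,"tz":0,"roll":0}
  ],
  "gripper": 75
}}

```text
t: 34.08
eef_pos: [0.5568, 0.0309, 0.0299]
ee_rot: [-0.704, 0.069, -0.07, 0.704]
force: [-0.3, 0.5, 0.5]
finger_gap: 0.735
```

Request:
{"method": "step_arm", "body": {
  "steps": [
    {"tx":0,"ty":0,"tz":0.03,"roll":0},
    {"tx":0,"ty":0,"tz":0.08,"roll":0},
    {"tx":0,"ty":0,"tz":0.13,"roll":0},
    {"tx":0,"ty":-0.02,"tz":0.18,"roll":0},
    {"tx":0.01,"ty":-0.07,"tz":0.21,"roll":0.04},
    {"tx":0.02,"ty":-0.12,"tz":0.21,"roll":0.1},
    {"tx":0.035,"ty":-0.17,"tz":0.21,"roll":0.196},
    {"tx":0.05,"ty":-0.22,"tz":0.21,"roll":0.196}
  ],
  "gripper": 55
}}

```text
t: 35.08
eef_pos: [0.6072, -0.1904, 0.2401]
ee_rot: [-0.707, -0.001, 0.0, 0.707]
force: [-0.0, -0.3, 0.1]
finger_gap: 0.552
```

```bash
python3 look.py f3 130,140,290,300 210,120,380,290
```

```text
t 35.075 [ 0.6072 -0.1904  0.2401] jawdir [-0.001  1.     0.001] 0.552 [-0.  -0.3  0.1] [-0.36  0.43  0.82  1.44 -0.32  1.4   2.04]
top tcp px [319.9 182.6]
scene tcp px [323.4 168.7]
```

View pics/f3.png

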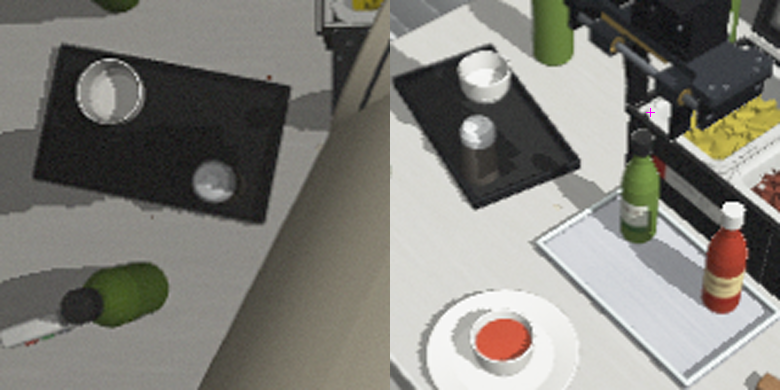

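Request:
{"method": "step_arm", "body": {
  "steps": [
    {"tx":0.015,"ty":-0.04,"tz":0,"roll":0},
    {"tx":0.033,"ty":-0.09,"tz":0,"roll":0},
    {"tx":0.033,"ty":-0.0905,"tz":-0.04,"roll":0},
    {"tx":0.033,"ty":-0.0905,"tz":-0.062,"roll":0},
    {"tx":0.033,"ty":-0.0905,"tz":-0.062,"roll":0}
  ]
}}

```text
t: 35.8
eef_pos: [0.6391, -0.2785, 0.1761]
ee_rot: [-0.707, 0.001, 0.001, 0.708]
force: [-0.0, 0.7, 0.2]
finger_gap: 0.548
```

```bash
python3 ov.py f4 310,150,410,250 0.024 .640,-.280,.158 .640,-.280,.136 .640,-.280,.004
```

```text
35.85 [ 0.6397 -0.2789  0.1778] [0.    1.    0.001] 0.5460511429174064
```

View pics/f4.png

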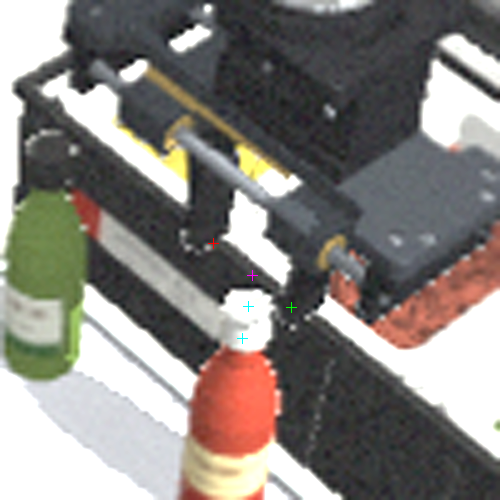

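Request:
{"method": "step_arm", "body": {
  "steps": [
    {"tx":0,"ty":-0.001,"tz":-0.025,"roll":0},
    {"tx":0,"ty":-0.001,"tz":-0.045,"roll":0},
    {"tx":0,"ty":-0.001,"tz":-0.048,"roll":0},
    {"tx":0,"ty":-0.001,"tz":-0.048,"roll":0},
    {"tx":0,"ty":-0.001,"tz":-0.048,"roll":0}
  ]
}}

```text
t: 36.48
eef_pos: [0.6402, -0.2809, 0.131]
ee_rot: [0.707, 0.0, 0.001, -0.707]
force: [0.2, -0.2, 0.4]
finger_gap: 0.547
```

Request:
{"method": "step_arm", "body": {
  "steps": [
    {"tx":0,"ty":0,"tz":0,"roll":0},
    {"tx":0,"ty":0,"tz":0,"roll":0},
    {"tx":0,"ty":0,"tz":0,"roll":0},
    {"tx":0,"ty":0,"tz":0,"roll":0},
    {"tx":0,"ty":0,"tz":0,"roll":0}
  ],
  "gripper": 0
}}

```text
t: 37.1
eef_pos: [0.6398, -0.2805, 0.1299]
ee_rot: [-0.707, 0.0, -0.0, 0.707]
force: [-0.2, 0.9, 0.2]
finger_gap: 0.244
```

Request:
{"method": "step_arm", "body": {
  "steps": [
    {"tx":0,"ty":0,"tz":0.03,"roll":0},
    {"tx":0,"ty":0,"tz":0.08,"roll":0},
    {"tx":0,"ty":0,"tz":0.13,"roll":0},
    {"tx":0,"ty":0,"tz":0.18,"roll":0},
    {"tx":-0.02,"ty":0.02,"tz":0.2,"roll":0},
    {"tx":-0.05,"ty":0.06,"tz":0.2,"roll":-0.06},
    {"tx":-0.068,"ty":0.1,"tz":0.2,"roll":-0.12},
    {"tx":-0.068,"ty":0.14,"tz":0.2,"roll":-0.196}
  ]
}}

```text
t: 38.1
eef_pos: [0.5704, -0.1399, 0.3299]
ee_rot: [-0.703, 0.071, -0.071, 0.704]
force: [1.8, 0.1, -1.9]
finger_gap: 0.243
```

Request:
{"method": "step_arm", "body": {
  "steps": [
    {"tx":0,"ty":0.05,"tz":0,"roll":0},
    {"tx":0,"ty":0.1,"tz":0,"roll":0},
    {"tx":0,"ty":0.15,"tz":0,"roll":0},
    {"tx":0,"ty":0.2,"tz":0,"roll":0},
    {"tx":0,"ty":0.2445,"tz":-0.02,"roll":0},
    {"tx":0,"ty":0.2445,"tz":-0.07,"roll":0},
    {"tx":0,"ty":0.2445,"tz":-0.12,"roll":0},
    {"tx":0,"ty":0.2445,"tz":-0.16,"roll":0}
  ]
}}

```text
t: 39.1
eef_pos: [0.5708, 0.1038, 0.1676]
ee_rot: [0.704, -0.07, 0.069, -0.704]
force: [0.1, 0.2, -2.5]
finger_gap: 0.242
```

```bash
python3 ov.py f5 205,95,285,185 0.011 .572,.104,.004
```

```text
39.15 [0.5685 0.1034 0.1628] [ 0.195  0.981 -0.004] 0.24156076651530836
```

View pics/f5.png

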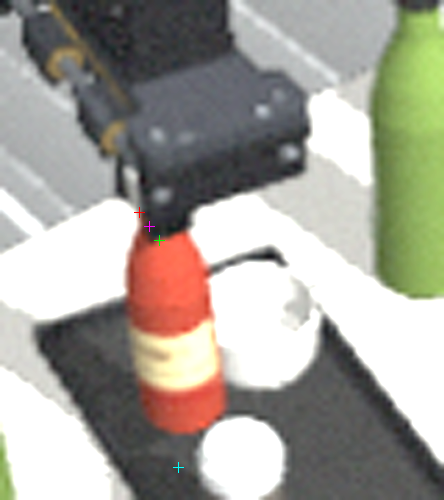

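Request:
{"method": "step_arm", "body": {
  "steps": [
    {"tx":0,"ty":0,"tz":0,"roll":0},
    {"tx":0,"ty":0,"tz":-0.015,"roll":0},
    {"tx":0,"ty":0,"tz":-0.028,"roll":0},
    {"tx":0,"ty":0,"tz":-0.035,"roll":0},
    {"tx":0,"ty":0,"tz":-0.0395,"roll":0},
    {"tx":0,"ty":0,"tz":-0.0395,"roll":0},
    {"tx":0,"ty":0,"tz":-0.0395,"roll":0}
  ]
}}

```text
t: 40.02
eef_pos: [0.5719, 0.1039, 0.1307]
ee_rot: [-0.704, 0.069, -0.07, 0.704]
force: [0.2, 0.6, -2.8]
finger_gap: 0.24
```

Request:
{"method": "step_arm", "body": {
  "steps": [
    {"tx":0,"ty":0,"tz":0,"roll":0},
    {"tx":0,"ty":0,"tz":0,"roll":0},
    {"tx":0,"ty":0,"tz":0,"roll":0},
    {"tx":0,"ty":0,"tz":0,"roll":0}
  ],
  "gripper": 55
}}

```text
t: 40.52
eef_pos: [0.5718, 0.1039, 0.1305]
ee_rot: [-0.704, 0.069, -0.07, 0.704]
force: [-0.3, 0.3, -0.2]
finger_gap: 0.532
```

Request:
{"method": "step_arm", "body": {
  "steps": [
    {"tx":0,"ty":0,"tz":0.04,"roll":0},
    {"tx":0,"ty":0,"tz":0.09,"roll":0},
    {"tx":0.01,"ty":-0.05,"tz":0.1,"roll":0.04},
    {"tx":0.025,"ty":-0.1,"tz":0.1,"roll":0.1},
    {"tx":0.04,"ty":-0.15,"tz":0.1,"roll":0.16},
    {"tx":0.055,"ty":-0.2,"tz":0.1,"roll":0.196},
    {"tx":0.068,"ty":-0.254,"tz":0.09,"roll":0.196},
    {"tx":0.068,"ty":-0.254,"tz":0.05,"roll":0.196}
  ]
}}

```text
t: 41.52
eef_pos: [0.6402, -0.1571, 0.1818]
ee_rot: [0.708, -0.002, 0.004, -0.706]
force: [0.1, 0.4, -1.2]
finger_gap: 0.548
```

```bash
python3 look.py f6 130,140,290,300 210,120,380,290;python3 ov.py f7 270,120,370,220 0.024 .640,-.150,.158 .640,-.150,.136 .640,-.150,.004
```

```text
t 41.525 [ 0.6402 -0.1571  0.1818] jawdir [ 0.008  1.    -0.004] 0.548 [ 0.1  0.4 -1.2] [-0.38  0.52  0.78  1.46 -0.36  1.31  1.99]
top tcp px [300.9 170.2]
scene tcp px [322.4 172.9]
41.675 [ 0.6388 -0.1495  0.1788] [0.001 1.    0.001] 0.553493098785213
```

View pics/f6.png

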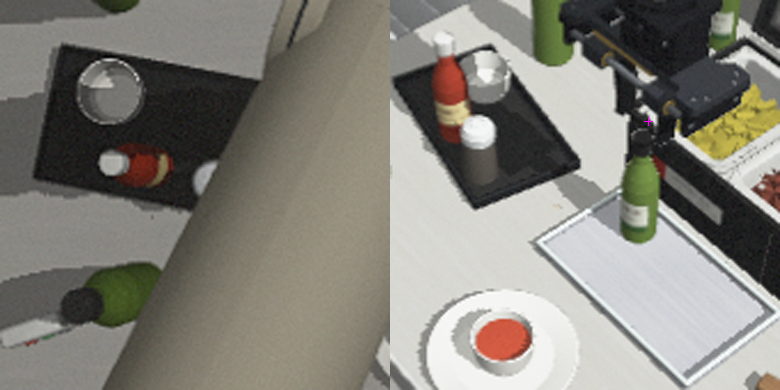

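View pics/f7.png

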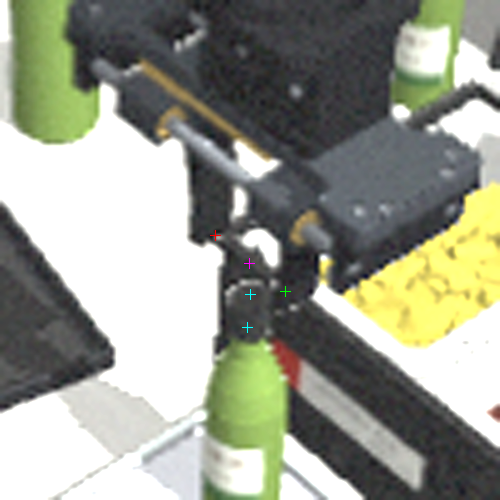

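Request:
{"method": "step_arm", "body": {
  "steps": [
    {"tx":0,"ty":0,"tz":-0.025,"roll":0},
    {"tx":0,"ty":0,"tz":-0.045,"roll":0},
    {"tx":0,"ty":0,"tz":-0.05,"roll":0},
    {"tx":0,"ty":0,"tz":-0.05,"roll":0},
    {"tx":0,"ty":0,"tz":-0.05,"roll":0}
  ]
}}

```text
t: 42.3
eef_pos: [0.6403, -0.1502, 0.1314]
ee_rot: [0.707, 0.0, 0.001, -0.707]
force: [0.6, 0.2, 0.3]
finger_gap: 0.55
```

Request:
{"method": "step_arm", "body": {
  "steps": [
    {"tx":0,"ty":0,"tz":0,"roll":0},
    {"tx":0,"ty":0,"tz":0,"roll":0},
    {"tx":0,"ty":0,"tz":0,"roll":0},
    {"tx":0,"ty":0,"tz":0,"roll":0},
    {"tx":0,"ty":0,"tz":0,"roll":0}
  ],
  "gripper": 0
}}

```text
t: 42.92
eef_pos: [0.6398, -0.1502, 0.1304]
ee_rot: [-0.707, 0.0, -0.0, 0.707]
force: [0.7, -0.1, 0.8]
finger_gap: 0.245
```

Request:
{"method": "step_arm", "body": {
  "steps": [
    {"tx":0,"ty":0,"tz":0.03,"roll":0},
    {"tx":0,"ty":0,"tz":0.08,"roll":0},
    {"tx":0,"ty":0,"tz":0.13,"roll":0},
    {"tx":0,"ty":0,"tz":0.18,"roll":0},
    {"tx":0,"ty":0.02,"tz":0.2,"roll":0},
    {"tx":-0.01,"ty":0.06,"tz":0.2,"roll":-0.06},
    {"tx":-0.02,"ty":0.1,"tz":0.2,"roll":-0.12},
    {"tx":-0.03,"ty":0.14,"tz":0.2,"roll":-0.196}
  ]
}}

```text
t: 43.92
eef_pos: [0.6089, -0.0073, 0.329]
ee_rot: [-0.704, 0.071, -0.069, 0.704]
force: [0.4, 1.0, -1.2]
finger_gap: 0.247
```

Request:
{"method": "step_arm", "body": {
  "steps": [
    {"tx":-0.006,"ty":0.05,"tz":0,"roll":0},
    {"tx":-0.012,"ty":0.1,"tz":0,"roll":0},
    {"tx":-0.018,"ty":0.145,"tz":0,"roll":0},
    {"tx":-0.022,"ty":0.188,"tz":0,"roll":0},
    {"tx":-0.022,"ty":0.188,"tz":-0.04,"roll":0},
    {"tx":-0.022,"ty":0.188,"tz":-0.09,"roll":0},
    {"tx":-0.022,"ty":0.188,"tz":-0.14,"roll":0},
    {"tx":-0.022,"ty":0.188,"tz":-0.16,"roll":0}
  ]
}}

```text
t: 44.92
eef_pos: [0.5853, 0.1787, 0.1667]
ee_rot: [0.705, -0.071, 0.067, -0.703]
force: [0.2, -0.8, -1.5]
finger_gap: 0.241
```

Request:
{"method": "step_arm", "body": {
  "steps": [
    {"tx":0,"ty":0,"tz":0,"roll":0},
    {"tx":0,"ty":0,"tz":-0.015,"roll":0},
    {"tx":0,"ty":0,"tz":-0.028,"roll":0}
  ]
}}

```text
t: 45.3
eef_pos: [0.5883, 0.1782, 0.1426]
ee_rot: [-0.703, 0.069, -0.07, 0.704]
force: [-0.2, 0.9, -1.2]
finger_gap: 0.24
```

```bash
python3 ov.py f8 195,85,285,185 0.011 .588,.177,.004
```

```text
45.35 [0.5872 0.178  0.1405] [ 0.195  0.981 -0.   ] 0.24439240360023892
```

View pics/f8.png

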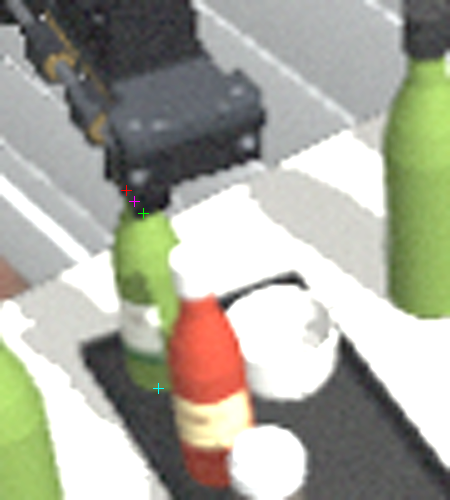

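Request:
{"method": "step_arm", "body": {
  "steps": [
    {"tx":0,"ty":0,"tz":-0.006,"roll":0},
    {"tx":0,"ty":0,"tz":-0.0115,"roll":0},
    {"tx":0,"ty":0,"tz":-0.0115,"roll":0},
    {"tx":0,"ty":0,"tz":-0.0115,"roll":0}
  ]
}}

```text
t: 45.85
eef_pos: [0.5878, 0.1779, 0.1311]
ee_rot: [-0.704, 0.069, -0.07, 0.704]
force: [-0.9, -0.2, -2.3]
finger_gap: 0.24
```

Request:
{"method": "step_arm", "body": {
  "steps": [
    {"tx":0,"ty":0,"tz":0,"roll":0},
    {"tx":0,"ty":0,"tz":0,"roll":0},
    {"tx":0,"ty":0,"tz":0,"roll":0},
    {"tx":0,"ty":0,"tz":0,"roll":0}
  ],
  "gripper": 55
}}

```text
t: 46.35
eef_pos: [0.5878, 0.1779, 0.131]
ee_rot: [-0.704, 0.069, -0.069, 0.704]
force: [0.1, -0.1, 0.4]
finger_gap: 0.53
```

Request:
{"method": "step_arm", "body": {
  "steps": [
    {"tx":0,"ty":0,"tz":0.04,"roll":0},
    {"tx":0,"ty":0,"tz":0.1,"roll":0},
    {"tx":0,"ty":0,"tz":0.16,"roll":0},
    {"tx":0,"ty":0,"tz":0.21,"roll":0},
    {"tx":-0.03,"ty":0.03,"tz":0.22,"roll":0},
    {"tx":-0.07,"ty":0.07,"tz":0.22,"roll":0},
    {"tx":-0.11,"ty":0.11,"tz":0.22,"roll":0},
    {"tx":-0.15,"ty":0.15,"tz":0.22,"roll":0}
  ]
}}

```text
t: 47.35
eef_pos: [0.4363, 0.3289, 0.3511]
ee_rot: [-0.703, 0.069, -0.07, 0.704]
force: [0.7, 1.0, -0.2]
finger_gap: 0.552
```

Request:
{"method": "step_arm", "body": {
  "steps": [
    {"tx":-0.04,"ty":0.04,"tz":0,"roll":0},
    {"tx":-0.08,"ty":0.08,"tz":0,"roll":0},
    {"tx":-0.12,"ty":0.12,"tz":0,"roll":0},
    {"tx":-0.16,"ty":0.16,"tz":0,"roll":0},
    {"tx":-0.16,"ty":0.16,"tz":0,"roll":0},
    {"tx":-0.16,"ty":0.16,"tz":0,"roll":0}
  ]
}}

```text
t: 48.1
eef_pos: [0.2783, 0.4875, 0.3509]
ee_rot: [0.704, -0.069, 0.07, -0.704]
force: [1.0, -0.0, 0.0]
finger_gap: 0.55
```

```bash
python3 look.py z1 120,90,380,310 140,80,400,320
python3 - <<'E'
from h import *
for n in('top','scene'):
    p=grab(n);a=cv2.imread('pics/%s0.png'%n)[:,:,::-1];b=p['color']
    for nm,(x0,y0,x1,y1) in {'top':{'green':(134,190,163,215),'red':(168,198,203,218),'shak':(205,202,232,226),'empty':(160,162,191,193)},'scene':{'green':(215,114,231,168),'red':(227,130,246,186),'shak':(238,168,258,202),'empty':(243,140,270,167)}}[n].items():
        A=cv2.cvtColor(np.ascontiguousarray(a[y0:y1,x0:x1]),cv2.COLOR_RGB2GRAY)
        m=6;B=cv2.cvtColor(np.ascontiguousarray(b[y0-m:y1+m,x0-m:x1+m]),cv2.COLOR_RGB2GRAY)
        r=cv2.matchTemplate(B,A,cv2.TM_CCOEFF_NORMED);_,v,_,l=cv2.minMaxLoc(r)
        print(n,nm,'shift px',l[0]-m,l[1]-m,round(v,3))
for nm in ['top','scene']:
    pass
a=cv2.imread('pics/scene0.png');b=grab('scene')['color'][:,:,::-1]
c=np.hstack([cv2.resize(x[105:215,200:300],None,fx=4,fy=4,interpolation=cv2.INTER_CUBIC) for x in (a,b)])
cv2.imwrite('pics/z2.png',c)
E
```

```text
t 48.1 [0.2783 0.4875 0.3509] jawdir [ 0.196  0.981 -0.   ] 0.55 [ 1. -0.  0.] [-1.57  0.16  0.5   1.44 -0.07  1.57  0.3 ]
top tcp px [-58.  362.9]
scene tcp px [39.9 48.8]
top green shift px 1 1 0.932
top red shift px 0 -1 0.963
top shak shift px 0 0 0.991
top empty shift px 0 0 0.998
scene green shift px 0 0 0.986
scene red shift px 0 0 0.994
scene shak shift px 0 0 0.928
scene empty shift px 0 0 0.914
```

View pics/z1.png

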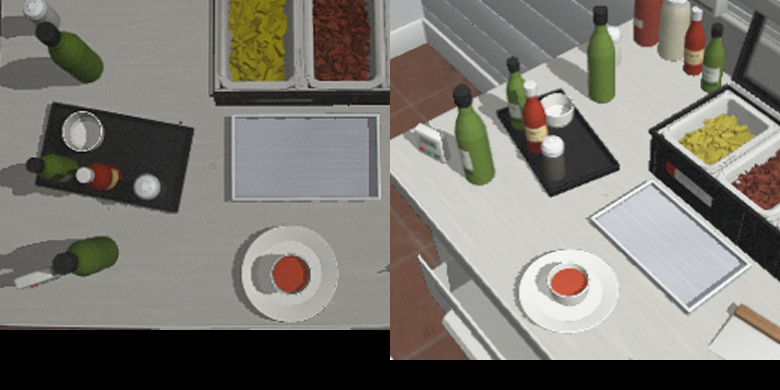

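View pics/z2.png

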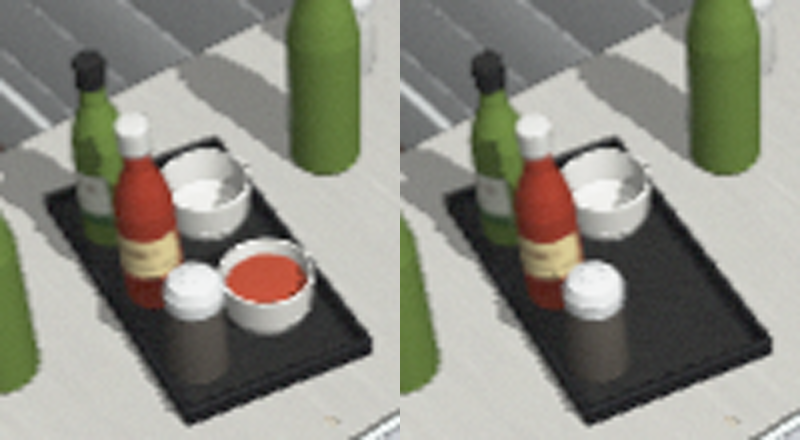

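Run:
```python
from h import *
p=grab('top')
d=env.cut_out('red_ramekin',p)[0];print(d['conf'],d['bbox'],onz(p,[d['bbox'][:2]],.03))
h=cv2.cvtColor(p['color'],cv2.COLOR_RGB2HSV).astype(int)
m=((h[...,1]>120)&((h[...,0]<12)|(h[...,0]>170)));m[:240]=0;m[310:]=0;m[:,:280]=0;m[:,350:]=0
y,x=np.nonzero(m);print(len(x),onz(p,[[x.mean(),y.mean()]],.037))
env.hand_in()
```

```text
0.66 [314.6, 272.5, 27.4, 25.8] [[ 0.4212245  -0.19296883  0.03      ]]
433 [[ 0.42249837 -0.18969936  0.037     ]]
the job is handed in; nothing more can be done
```

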